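# Lay a turned bushing down in its rest

## Robot

A 6-joint arm with a two-finger parallel gripper is mounted at the origin on a cart in front of the work surface, level with it; the furniture and walls round the work are solid. World frame = base frame: x ahead of the robot, y to its left, z up, the work surface at z = 0. Lengths are in m, angles in rad, forces in N, time in s.
With the tool pointing down it reaches from about 0.375 to 0.9 m from the base axis. Payload 3.1 kg.
Tool frame: the origin (TCP) lies between the finger pads; the fingertips stand 22 mm ahead of it and the grasp point (between the pads) lies 3 mm ahead of it; z points along the fingers, y is the direction in which the jaws open and shut (so a half turn about z gives the same grasp; the last joint's range is limited). The gripper opens to 85 mm and grips with 20 to 120 N. Pads are 22 mm wide; open, the fingers measure 114 mm over their backs; the gripper's body (76 mm by 85 mm) begins 54 mm behind the grasp point. The pads swing forward as they close: fully open they stand 13 mm farther back than shut.
Start: joints at [0.936, 0.527, 1.433, -0, 1.181, -0.178], TCP at [0.275, 0.561, 0.214] pointing down, gripper open.
Joint ranges: [-3.08, 3.08], [-0.75, 2.2], [0.22, 2.44], [-1.43, 4.57], [0, 2.65], [-2.85, 2.85]. Speed limits (rad/s): [2.79, 2.79, 3.14, 3.14, 3.14, 3.14].

## Interface

Orientations are given as [roll, pitch, yaw] about the fixed x, y, z axes, in that order (R = Rz(yaw) Ry(pitch) Rx(roll)).
In Python, from plant import env gives the robot as it stands.
- The arm moves only by the shell command python3 -m inch 'ROWS' [FORCE]. ROWS is JSON, one flat list of numbers, 7 for each row, row after row: the shift along the tool's x, y, z as a fraction of full scale, then the turn, a rotation vector about the tool's x, y, z as a fraction of full scale, then the gripper's target within -1 to 1 (fully open at 1, half-way at 0, shut at -1). In form: [tx, ty, tz, wx, wy, wz, fingers, tx, ty, tz, wx, wy, wz, fingers, ...]. A call has 1 to 12 rows; each row is the pose to reach, as a shift and turn from the pose commanded when the call began, along the tool's axes at that moment; what a row does not reach only later rows make up. Full scale, the value 1, is 0.3 m for a shift and pi/2 rad for a turn. A row lasts 1/10 s, in which the tool goes at most 50 mm and 8.59 degrees, less where a joint would pass 70% of its speed; a pose out of reach is approached as far as the arm can. A call with a number of a shift or a turn outside -1 to 1 is refused whole. A call with a gripper value outside its range is refused whole. The fingers move at their own pace and stop on an object; FORCE is the grip in N (left out, the last holds). Time passes only in rows, so rows that repeat a pose let the fingers close. It gives the time, the measured TCP pose, the force and the opening at its end, in the units of the state.
- env.read_state(): the state, without advancing time (a new reading comes with each control period).
- env.get_image(name): name is "scene" or "top"; returns the picture (384x512x3 uint8, red, green, blue); there is no depth.
- env.camera_params(name): a dict with "fx", "fy", "cx", "cy" (pixels), "view" (4x4, takes a point from world to camera coordinates). Camera axes: x right, y down, z forward; pixel columns grow to the right and rows downward; lengths in m; the calibration is good to about 2 mm. A picture is of the moment at which its call begins. camera_params takes no time and is no camera call.
- env.job_done(): hands the job in, once; it reports no verdict.
The state is a dict: "time": time; "joints": joint angles; "qd": joint speeds; "tau": joint torques, N m; "tcp_pos": TCP position; "tcp_rot": TCP orientation; "force": force on the tool from outside, world axes, zero at the start; "moment": the same for the moment, N m; "width": finger opening in m.
Only numpy, scipy, OpenCV 4.12 (cv2) and the standard library are available. Lean on these libraries where they do the work, as an engineer would, in place of code of your own. Each camera call takes 0.05 s, during which the arm holds its last target.

## Task

The turned bushing stands upright in front of the open end of the low blue-railed rest. Without picking it up or pinching it, tip it over with a fingertip across the rest's near edge and let it down gently onto the rubber pad between the rails - guide it all the way, do not let it drop - then push it along the pad until its leading end touches the end stop. Leave it lying there and leave the other things on the bench alone.

Things in the scene. Friction and masses are not known exactly. Their poses are not given: they have to be found in the camera images.
- bushing: The bushing to lay down: light grey steel tube, 52 mm outside, bore about 40 mm, 75 mm tall, open at both ends, 0.2 to 0.4 kg. Origin: centre of its underside as it stands; z runs up the bore. It starts upright on the bench, 1 to 4 mm short of the rest's stop edge, within 3 mm of its centre line. It falls by itself beyond about 35 degrees; a finger in the bore can push it and hold it back.
- bushing_mid (a point): Middle of the bushing, on its axis 37.5 mm from the origin.
- bushing_mouth (a point): Centre of the end that is on top at the start, on its axis 75 mm from the origin; this is the leading end, which must come to the end stop.
- rest: The rest, fixed to the bench: grey metal plate 150 x 90 mm with a black rubber pad (top 6 mm above the bench), two low blue side rails, a blue end stop. Origin: on the bench (z = 0) in the middle of the stop edge, the open end at which the bushing stands; x runs level along the pad to the end stop, z up. That edge, 4.5 mm high, is the stop that the bushing's foot meets and pivots on.
- rest_end (a point): Centre of the end stop's black rubber face, 125 mm from the rest's origin along its x and 19 mm above the bench. The end stop is 78 mm wide, its top 34 mm above the bench. The side rails run from 20 to 125 mm along the rest's x, inner faces 25 mm and outer faces 39 mm either side of the centre line, tops 16 mm above the bench.
- casting: Bystander: a light grey die-cast frame with open pockets, 99 x 113 x 30 mm, lying 130 to 155 mm from the centre line of the rest on its +y side. Origin: centre of its underside.
- marker: Bystander: red-capped marker, 136 x 14 x 15 mm, lying 100 to 120 mm from the rest's centre line on its -y side. Origin: centre of its underside; its length is along its y axis.
- micrometer: Bystander: outside micrometer lying flat, 49 x 131 x 19 mm. Origin: centre of its underside; long along its y axis.
- caliper: Bystander: caliper lying flat, 72 x 235 x 15 mm. Origin: centre of its underside; long along its y axis.
Mind the look-alikes: they are no part of the job. What is shaped like the rest but green is not meant. What is shaped like the bushing but turquoise is not meant.

How it is judged:
By the outcome, as a careful person would: the job done as asked, in the order asked, and still so for the second after the job is handed in, with the robot touching nothing.
It also fails if it takes over 54 s, if anything falls off the work surface, if the arm or the gripper's body presses on something with over 40 N, if the wrist force passes 120 N, or if a joint passes its speed limit or range.

## Working session

There is one attempt and no reset: what is moved stays moved. The work goes in short steps, Python scripts to look and compute and a shell command to move; the robot and the scene stay as the last step left them, time stands still between calls to the robot, and variables do not carry over. Pictures are saved under pics/ and viewed, and the job is handed in when it is done.

```bash
ls; mkdir -p pics; python3 - <<'E'
from plant import env
import cv2
print(env.read_state())
for n in("scene","top"):
    im=env.get_image(n); cv2.imwrite(f"pics/{n}0.png",im[:,:,::-1]); p=env.camera_params(n); print(n,p)
E
```

```text
pics
{'time': 0.0, 'joints': array([ 9.36489978e-01,  5.28475505e-01,  1.43389952e+00, -9.53617821e-06,
        1.18138730e+00, -1.78526641e-01]), 'qd': array([0.00156261, 0.00064014, 0.00053401, 0.00087031, 0.00016776,
       0.00025137]), 'tau': array([-6.83592716e-04, -4.42350483e+01, -1.78023058e+01, -2.40300133e-04,
        8.22518341e-03, -2.77311921e-05]), 'tcp_pos': array([0.27464209, 0.56059086, 0.2133288 ]), 'tcp_rot': array([-3.13945590e+00, -3.76615925e-04,  2.68581617e+00]), 'force': array([ 0.49317912, -0.17362811,  0.89577711]), 'moment': array([ 0.00666489,  0.05951384, -0.01180553]), 'width': 0.08529535310319275}
scene {'fx': 375.559438023698, 'fy': 375.559438023698, 'cx': 256.3359498616297, 'cy': 192.12391568165847, 'view': array([[ 0.70426371, -0.70993527,  0.00212925, -0.37644152],
       [-0.32803355, -0.32806986, -0.88586915,  0.28429771],
       [ 0.6296083 ,  0.62318703, -0.46393029,  0.61650718],
       [ 0.        ,  0.        ,  0.        ,  1.        ]])}
top {'fx': 362.8655855340228, 'fy': 362.8655855340228, 'cx': 253.79199751524172, 'cy': 194.46875904191972, 'view': array([[-0.01162536, -0.99992172,  0.0046266 ,  0.06466551],
       [-0.98361997,  0.01060324, -0.17994259,  0.58807686],
       [ 0.17987944, -0.00664272, -0.98366623,  1.22500454],
       [ 0.        ,  0.        ,  0.        ,  1.        ]])}
```

View pics/scene0.png

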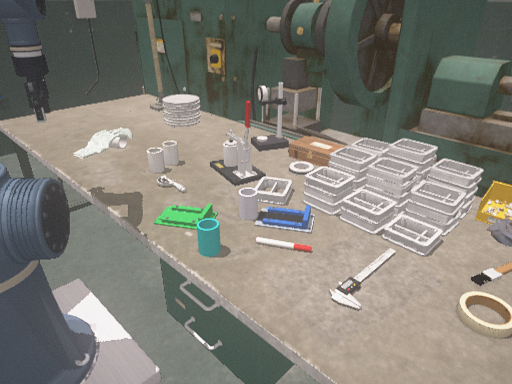

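View pics/top0.png

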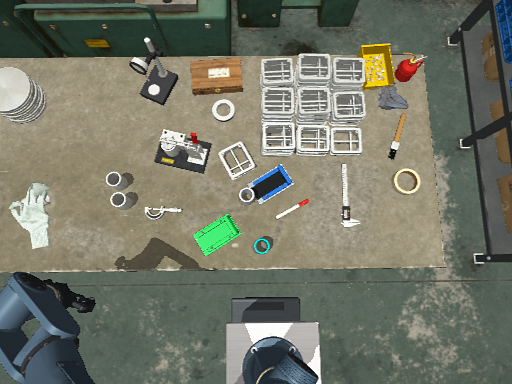

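```bash
python3 - <<'E'
import cv2,numpy as np
a=cv2.imread("pics/top0.png")[150:230,215:315]; b=cv2.imread("pics/scene0.png")[170:250,220:330]
cv2.imwrite("pics/topc.png",cv2.resize(a,None,fx=7,fy=7,interpolation=cv2.INTER_CUBIC))
cv2.imwrite("pics/scenec.png",cv2.resize(b,None,fx=7,fy=7,interpolation=cv2.INTER_CUBIC))
E
```

```text
(no output)
```

View pics/topc.png

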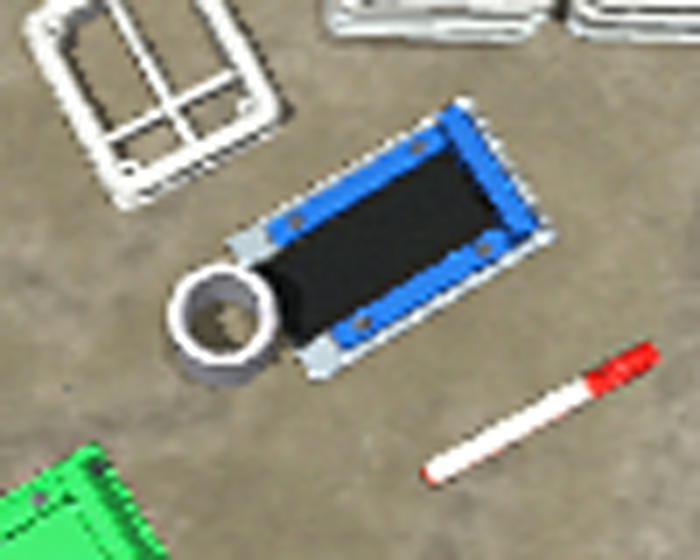

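View pics/scenec.png

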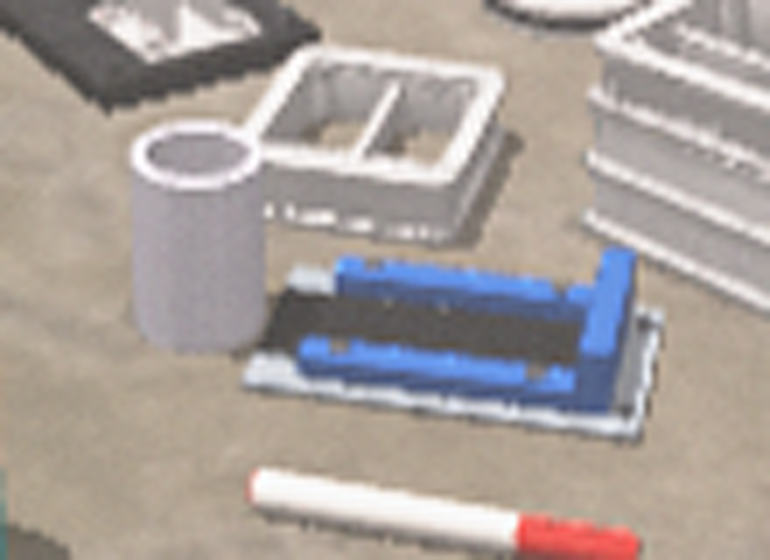

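```bash
cat > h.py <<'E'
import numpy as np,cv2
from plant import env
P={n:env.camera_params(n) for n in("scene","top")}
def ray(n,u,v):
    p=P[n];V=p["view"];R=V[:3,:3];t=V[:3,3]
    c=-R.T@t; d=R.T@np.array([(u-p["cx"])/p["fx"],(v-p["cy"])/p["fy"],1]); return c,d
def onz(n,u,v,z):
    c,d=ray(n,u,v); return c+d*(z-c[2])/d[2]
def proj(n,X):
    p=P[n];q=p["view"]@np.append(X,1); return np.array([p["fx"]*q[0]/q[2]+p["cx"],p["fy"]*q[1]/q[2]+p["cy"]])
def mid(n1,a,n2,b):
    c,d=ray(n1,*a);e,f=ray(n2,*b)
    s=np.linalg.lstsq(np.c_[d,-f],e-c,rcond=None)[0]
    A=c+s[0]*d;B=e+s[1]*f; return (A+B)/2,np.linalg.norm(A-B)
E
python3 - <<'E'
from h import *
np.set_printoptions(precision=4,suppress=True)
f=lambda x,y,ox,oy:((x+.5)/7-.5+ox,(y+.5)/7-.5+oy)
T=[f(*q,215,150) for q in[(232,243),(318,380),(550,237),(463,100)]]
W=np.array([onz("top",*q,.0045) for q in T]);print(W)
for i in range(4):print(np.linalg.norm(W[i]-W[(i+1)%4]))
S=[f(*q,220,170) for q in[(245,380),(640,437),(662,315)]]
for q in S: print("sc",onz("scene",*q,.0045))
# rim
for n,o,r in(("top",(215,150),(160,255,285,385)),("scene",(220,170),(125,115,270,195))):
    im=cv2.imread(f"pics/{n}0.png"); 
    hsv=cv2.cvtColor(im,cv2.COLOR_BGR2HSV); m=((hsv[...,2]>215)&(hsv[...,1]<40)).astype(np.uint8)*255
    k=np.zeros_like(m); x0,y0=[int(a//7+b) for a,b in zip(r[:2],o)]; x1,y1=[int(a//7+b+1) for a,b in zip((r[2],r[3]),o)]
    k[y0:y1,x0:x1]=m[y0:y1,x0:x1]; ys,xs=np.nonzero(k); h=cv2.convexHull(np.c_[xs,ys].astype(np.int32))
    e=cv2.fitEllipse(h.astype(np.float32)); print(n,e,len(xs), onz(n,*e[0],.075))
    Wc=np.array([onz(n,x,y,.075)[:2] for x,y in h[:,0]]).astype(np.float32); print(cv2.minEnclosingCircle(Wc))
# blue
for n in("top","scene"):
    im=cv2.imread(f"pics/{n}0.png");hsv=cv2.cvtColor(im,cv2.COLOR_BGR2HSV)
    m=cv2.inRange(hsv,(100,120,60),(125,255,255))
    k=np.zeros_like(m);k[160:240,230:330]=m[160:240,230:330]
    c=max(cv2.findContours(k,0,2)[0],key=cv2.contourArea)
    Wc=np.array([onz(n,x,y,.016)[:2] for x,y in c[:,0]]).astype(np.float32); r=cv2.minAreaRect(Wc);print(n,r,cv2.boxPoints(r))
E
```

```text
[[ 0.636   0.0797  0.0045]
 [ 0.5627  0.0355  0.0045]
 [ 0.6374 -0.0876  0.0045]
 [ 0.7123 -0.0437  0.0045]]
0.08555763072971324
0.14404692035069525
0.08677985787221616
0.14502513549312218
sc [0.5637 0.0355 0.0045]
sc [ 0.6381 -0.0936  0.0045]
sc [ 0.7131 -0.047   0.0045]
top ((246.70960998535156, 193.61912536621094), (13.805440902709961, 16.88626480102539), 39.2348747253418) 66 [0.588  0.0827 0.075 ]
((0.5902901887893677, 0.08161991834640503), 0.03020317852497101)
scene ((249.17715454101562, 190.7357940673828), (10.272512435913086, 21.60283660888672), 79.34278106689453) 84 [0.5916 0.0839 0.075 ]
((0.5939643979072571, 0.08430133014917374), 0.03467895835638046)
top ((0.6409737467765808, -0.009830735623836517), (0.08096800744533539, 0.12254848331212997), 31.68583106994629) [[ 0.5743  0.021 ]
 [ 0.6387 -0.0832]
 [ 0.7076 -0.0407]
 [ 0.6432  0.0636]]
scene ((0.6094973683357239, -0.01967274770140648), (0.01702618971467018, 0.1013648584485054), 30.816537857055664) [[ 0.5762  0.0195]
 [ 0.6282 -0.0676]
 [ 0.6428 -0.0588]
 [ 0.5908  0.0282]]
```

```bash
python3 - <<'E'
from h import *
np.set_printoptions(precision=4,suppress=True)
f=lambda x,y,ox,oy:((x+.5)/7-.5+ox,(y+.5)/7-.5+oy)
a=f(223,315.5,215,150);b=f(198,155,220,170)
print(onz("top",*a,.075),onz("scene",*b,.075),mid("top",a,"scene",b))
# end stop top corners z=.034: top crop outer right/left of front face
for q in[(452,150),(508,228),(450,102),(540,222)]: print("stop",onz("top",*f(*q,215,150),.034))
for q in[(268,238),(335,338),(350,345)]: print("rail",onz("top",*f(*q,215,150),.016))
c=np.radians(-58.7);ex=np.array([np.cos(c),np.sin(c)]);ey=np.array([-ex[1],ex[0]])
O=np.array([.598,.059])
def w(x,y,z): return np.append(O+ex*x+ey*y,z)
# overlay model points for check
for n in("top","scene"):
    im=cv2.resize(cv2.imread(f"pics/{n}0.png"),None,fx=8,fy=8,interpolation=cv2.INTER_CUBIC)
    def poly(pts,col):
        p=np.array([(proj(n,w(*q))+.5)*8-.5 for q in pts]).astype(np.int32); cv2.polylines(im,[p],True,col,1)
    for s in(1,-1): poly([(20,s*25,16),(20,s*39,16),(125,s*39,16),(125,s*25,16)] and [(x/1e3,y*s/1e3,.016) for x,y in((20,25),(20,39),(125,39),(125,25))],(0,255,255))
    poly([(0,.045,.0045),(.15,.045,.0045),(.15,-.045,.0045),(0,-.045,.0045)],(0,0,255))
    poly([(.125,.039,.034),(.125,-.039,.034)],(255,0,255))
    for z in(0,.075): poly([(-.028+.026*np.cos(t),.026*np.sin(t),z) for t in np.linspace(0,6.28,40)],(0,255,0))
    u,v=(proj(n,w(.05,0,.02))*8).astype(int)
    cv2.imwrite(f"pics/ov_{n}.png",im[v-280:v+280,u-390:u+390])
E
```

```text
[0.5844 0.0837 0.075 ] [0.5852 0.0823 0.075 ] (array([0.5851, 0.0833, 0.0745]), np.float64(0.0014373870168454491))
stop [ 0.6777 -0.0348  0.034 ]
stop [ 0.6361 -0.0626  0.034 ]
stop [ 0.7033 -0.0344  0.034 ]
stop [ 0.6391 -0.0792  0.034 ]
rail [0.636  0.0608 0.016 ]
rail [0.5828 0.0267 0.016 ]
rail [0.579 0.019 0.016]
```

View pics/ov_top.png

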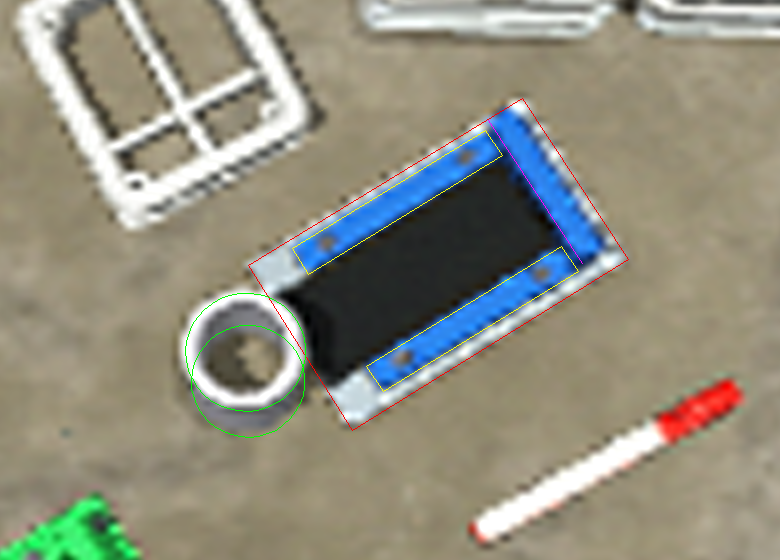

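View pics/ov_scene.png

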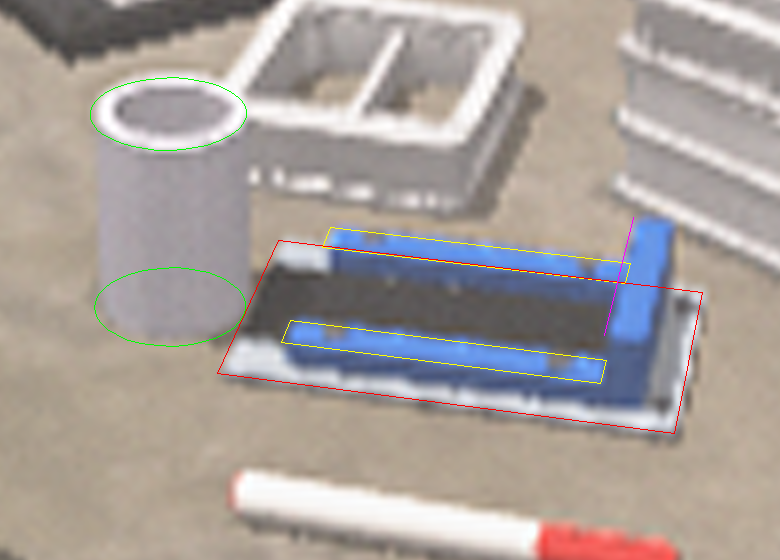

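```bash
cat >> h.py <<'E'
from scipy.spatial.transform import Rotation as Ro
O=np.array([.599,.058]);YAW=-58.7
c_=np.radians(YAW);ex=np.array([np.cos(c_),np.sin(c_)]);ey=np.array([-ex[1],ex[0]])
def w(x,y,z): return np.append(O+ex*x+ey*y,z)
def rest(p): q=np.asarray(p)[:2]-O; return np.array([q@ex,q@ey,p[2]])
def toolR(phi): # phi deg tilt tip toward -x rest
    return Ro.from_euler("z",YAW+180,degrees=True)*Ro.from_euler("x",180,degrees=True)*Ro.from_euler("y",phi,degrees=True)
def row(p0,R0,p1,R1):
    d=R0.inv().apply(np.asarray(p1)-p0)/.3; r=(R0.inv()*R1).as_rotvec()/(np.pi/2); return np.round(np.r_[d,r],4)
def cur():
    s=env.read_state(); return s,s["tcp_pos"],Ro.from_euler("xyz",s["tcp_rot"])
np.set_printoptions(precision=4,suppress=True)
E
python3 - <<'E'
from h import *
s,p,R=cur()
B=rest([.5848,.083,0]);print(B)
print(toolR(0).as_matrix())
print(row(p,R,w(B[0],B[1]-.0285,.16),toolR(0)))
E
```

```text
[-0.0287  0.0009  0.    ]
[[-0.5195  0.8545  0.    ]
 [ 0.8545  0.5195  0.    ]
 [-0.      0.     -1.    ]]
[-1.5779 -1.0542  0.1796 -0.0013  0.0001  0.362 ]
```

```bash
python3 -m inch '[-0.15,-0.1,0,0,0,0.04,0,-0.3,-0.2,0,0,0,0.08,0,-0.45,-0.3,0,0,0,0.12,0,-0.6,-0.4,0,0,0,0.16,0,-0.75,-0.5,0,0,0,0.2,0,-0.9,-0.6,0,0,0,0.25,0]' 20
python3 - <<'E'
from h import *
s,p,R=cur()
B=[-.0287,.0009]
print(row(p,R,w(B[0],B[1]-.0285,.16),toolR(0)))
E
```

```text
time: 0.7
tcp_pos: [0.4264, 0.3001, 0.2141]
tcp_rot: [-3.141, -0.0, 2.29]
force: [-0.1, 0.3, 0.0]
width: 0.0425
[-0.876  -0.1731  0.1802 -0.0003 -0.      0.1104]
```

```bash
python3 -m inch '[0,0,0,0,0,0,0,0,0,0,0,0,0,0]'
python3 - <<'E'
from h import *
s,p,R=cur()
B=[-.0287,.0009]
print(row(p,R,w(B[0],B[1]-.0285,.16),toolR(0)))
E
```

```text
time: 0.9
tcp_pos: [0.4263, 0.3009, 0.2141]
tcp_rot: [-3.141, -0.001, 2.29]
force: [-0.3, 0.6, -0.2]
width: 0.043
[-0.8782 -0.1745  0.1796 -0.0005 -0.0005  0.1102]
```

```bash
python3 -m inch '[-0.15,-0.03,0.03,0,0,-0.02,0,-0.3,-0.06,0.06,0,0,0.0,0,-0.45,-0.09,0.09,0,0,0.05,0,-0.6,-0.12,0.12,0,0,0.08,0,-0.75,-0.15,0.15,0,0,0.11,0,-0.878,-0.1745,0.18,0,0,0.11,0,-0.878,-0.1745,0.18,0,0,0.11,0,-0.878,-0.1745,0.18,0,0,0.11,0,-0.878,-0.1745,0.18,0,0,0.11,0]'
python3 - <<'E'
from h import *
s,p,R=cur()
B=[-.0287,.0009]
print(s["joints"],rest(p),row(p,R,w(B[0],B[1]-.0285,.16),toolR(0)))
for n in("scene","top"):
    im=env.get_image(n); cv2.imwrite(f"pics/{n}1.png",im[:,:,::-1])
    u,v=proj(n,w(0,0,.07)).astype(int); cv2.imwrite(f"pics/{n}1c.png",cv2.resize(im[v-55:v+55,u-70:u+70,::-1],None,fx=5,fy=5,interpolation=cv2.INTER_CUBIC))
E
```

```text
time: 1.8
tcp_pos: [0.5598, 0.0717, 0.1602]
tcp_rot: [-3.141, -0.001, 2.123]
force: [-0.1, 0.3, 0.3]
width: 0.0424
[-0.0709  0.5165  1.6401  0.0006  0.9864 -0.6233] [-0.0321 -0.0264  0.1602] [-0.0113 -0.004   0.0005 -0.0005 -0.0008  0.0037]
```

View pics/scene1c.png

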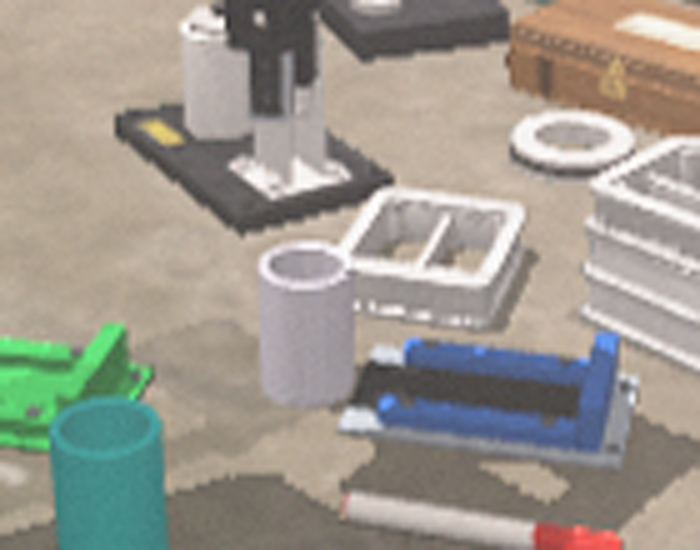

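View pics/top1c.png

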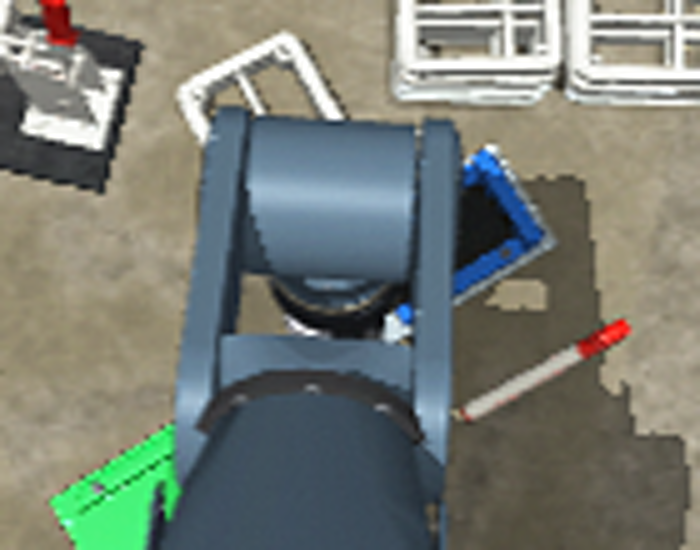

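```bash
python3 - <<'E'
from h import *
im=cv2.imread("pics/scene1.png")
cv2.imwrite("pics/s1d.png",cv2.resize(im[110:220,200:310],None,fx=7,fy=5.4,interpolation=cv2.INTER_CUBIC)) if 0 else cv2.imwrite("pics/s1d.png",cv2.resize(im[100:225,190:320],None,fx=4.8,fy=4.8,interpolation=cv2.INTER_CUBIC))
s,p,R=cur()
# expected tips
for sy in(1,-1):
    print(proj("scene",p+R.apply([0,sy*.0285,.022])))
E
```

```text
[246.2414 169.566 ]
[240.4505 178.8127]
```

View pics/s1d.png

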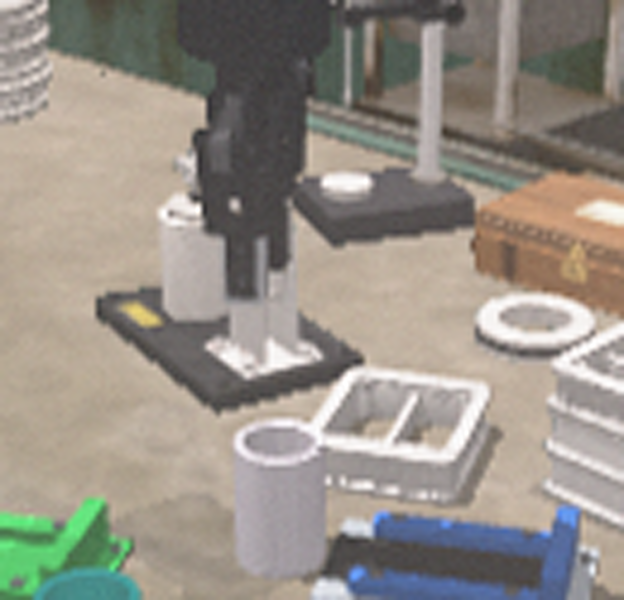

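```bash
python3 - <<'E'
from h import *
a=[cv2.resize(cv2.imread(f"pics/scene{i}.png")[110:185,215:275],None,fx=6.5,fy=6.5,interpolation=cv2.INTER_CUBIC) for i in(0,1)]
cv2.imwrite("pics/cmp.png",np.hstack(a))
E
```

```text
(no output)
```

View pics/cmp.png

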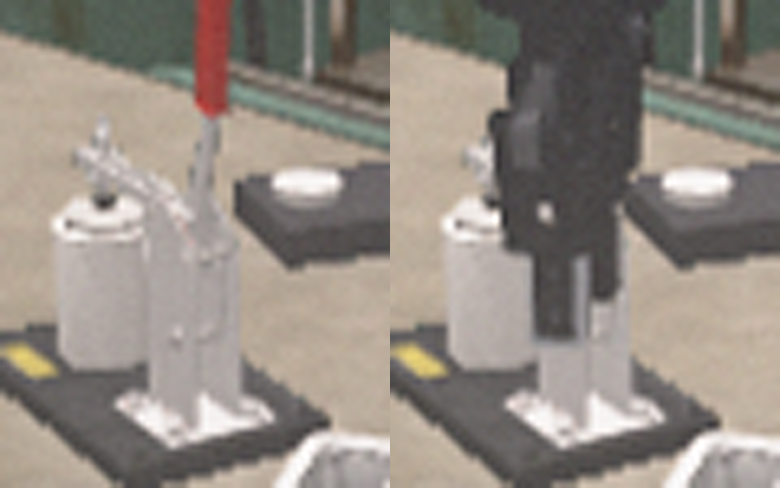

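```bash
python3 - <<'E'
from h import *
s,p,R=cur(); print(p,s["time"])
for z in(.0,.022,-.02,-.03):
    print(z,[proj("scene",p+R.apply([0,sy*.0285,z])) for sy in(1,-1)])
for px in((240.7,161.5),(248,155.8)):
    for z in (.14,.16,.18,.2): print(px,z,rest(onz("scene",*px,z)))
E
```

```text
[0.56   0.0717 0.1606] 1.9
0.0 [array([246.1565, 161.7332]), array([240.2965, 170.6619])]
0.022 [array([246.2414, 169.566 ]), array([240.4505, 178.8127])]
-0.02 [array([246.0778, 154.4672]), array([240.1534, 163.0926])]
-0.03 [array([246.0378, 150.781 ]), array([240.0808, 159.2495])]
(240.7, 161.5) 0.14 [-0.0595  0.047   0.14  ]
(240.7, 161.5) 0.16 [-0.0465  0.0016  0.16  ]
(240.7, 161.5) 0.18 [-0.0335 -0.0437  0.18  ]
(240.7, 161.5) 0.2 [-0.0205 -0.0891  0.2   ]
(248, 155.8) 0.14 [-0.0506  0.0912  0.14  ]
(248, 155.8) 0.16 [-0.038   0.0437  0.16  ]
(248, 155.8) 0.18 [-0.0254 -0.0039  0.18  ]
(248, 155.8) 0.2 [-0.0129 -0.0515  0.2   ]
```

```bash
python3 - <<'E'
from h import *
p=np.array([.2746,.5606,.2133]);R=Ro.from_euler("xyz",[-3.1395,-.0004,2.6858])
for z in(-.03,0,.022):
    print(z,[proj("scene",p+R.apply([0,sy*.05,z])) for sy in(1,-1)])
im=cv2.imread("pics/scene0.png");cv2.imwrite("pics/st.png",cv2.resize(im[60:140,0:90],None,fx=7,fy=7,interpolation=cv2.INTER_CUBIC))
E
```

```text
-0.03 [array([ 46.4009, 112.2468]), array([ 41.0278, 122.1295])]
0 [array([ 49.0722, 122.5078]), array([ 43.998 , 133.1146])]
0.022 [array([ 50.9881, 129.8669]), array([ 46.1242, 140.9783])]
```

View pics/st.png

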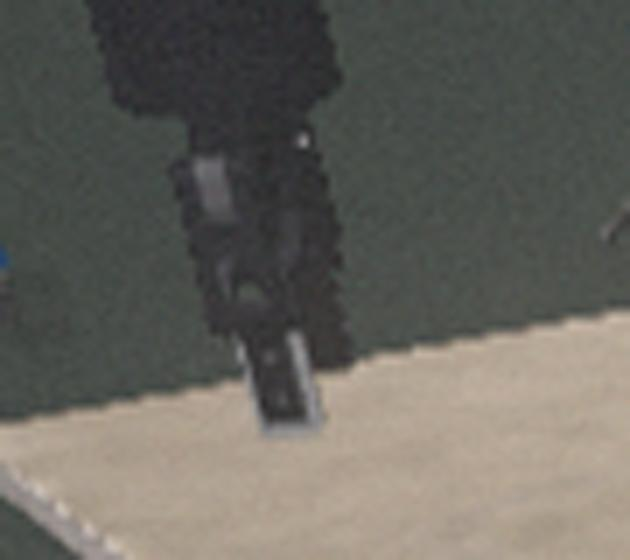

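```bash
python3 - <<'E'
from h import *
p=np.array([.2746,.5606,.2133]);R=Ro.from_euler("xyz",[-3.1395,-.0004,2.6858])
for z in(-.03,0,.022):
    print(z,[proj("top",p+R.apply([0,sy*.05,z])) for sy in(1,-1)])
im=cv2.imread("pics/top0.png");cv2.imwrite("pics/st.png",cv2.resize(im[260:340,30:130],None,fx=7,fy=7,interpolation=cv2.INTER_CUBIC))
E
```

```text
-0.03 [array([ 63.386 , 285.2442]), array([ 93.877 , 300.8485])]
0 [array([ 68.6328, 284.5813]), array([ 98.3102, 299.7453])]
0.022 [array([ 72.2994, 284.118 ]), array([101.4072, 298.9747])]
```

View pics/st.png

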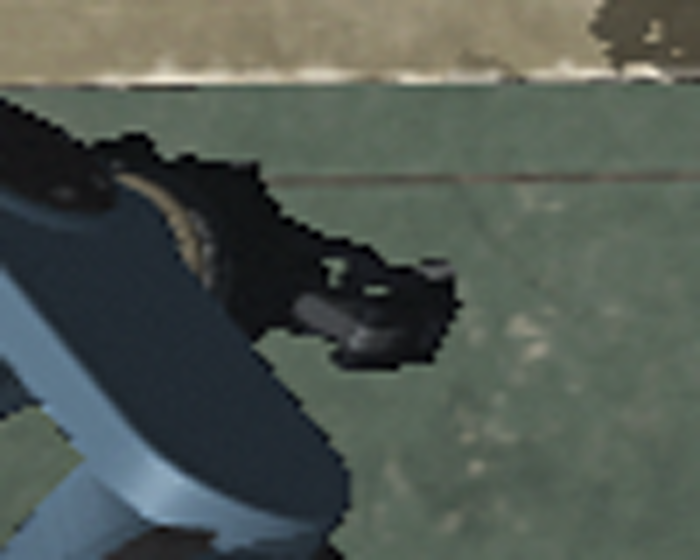

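```bash
python3 -m inch '[-0.011,-0.004,0.05,0,0,0.004,0,-0.011,-0.004,0.1,0,0,0.004,0,-0.011,-0.004,0.18,0,0,0.004,0,-0.011,-0.004,0.18,0,0,0.004,0]'
python3 - <<'E'
from h import *
s,p,R=cur(); print(rest(p))
im=env.get_image("scene"); cv2.imwrite("pics/scene2.png",im[:,:,::-1])
for z in(-.02,0,.022):
    print(z,[proj("scene",p+R.apply([0,sy*.0285,z])) for sy in(1,-1)])
cv2.imwrite("pics/s2c.png",cv2.resize(im[120:230,210:300,::-1],None,fx=5.4,fy=5.4,interpolation=cv2.INTER_CUBIC))
E
```

```text
time: 2.3
tcp_pos: [0.5587, 0.0677, 0.1043]
tcp_rot: [-3.137, -0.004, 2.116]
force: [-1.5, 1.0, -0.1]
width: 0.0426
[-0.0292 -0.0294  0.1043]
-0.02 [array([247.1261, 175.2159]), array([241.2414, 184.6111])]
0 [array([247.1605, 182.1309]), array([241.3354, 191.797 ])]
0.022 [array([247.1976, 189.5899]), array([241.4368, 199.5402])]
```

View pics/s2c.png

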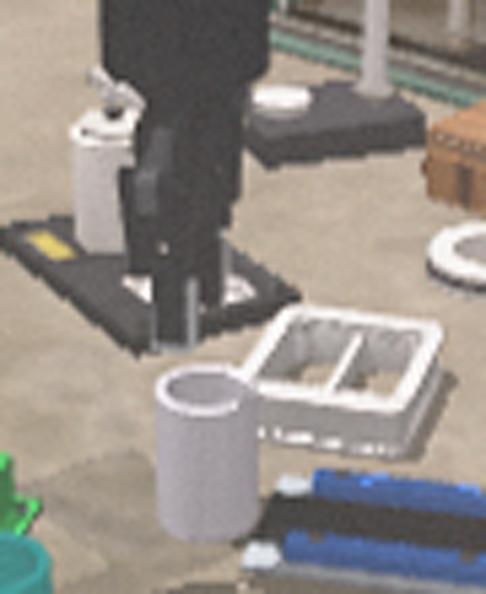

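```bash
python3 - <<'E'
from h import *
s,p,R=cur()
for f in(.25,.5,.75,1): print(row(p,R,w(-.029+.12*f,-.0285,.104+.1*min(1,f*1.5)),toolR(55*f)))
E
```

```text
[-0.0978 -0.0003 -0.1199 -0.0016  0.1515 -0.001 ]
[-0.1975 -0.0005 -0.2451 -0.0015  0.3043 -0.0012]
[-0.2973 -0.0006 -0.3287 -0.0014  0.457  -0.0014]
[-0.3973 -0.0005 -0.3289 -0.0012  0.6098 -0.0016]
```

```bash
python3 -m inch '[-0.02,0,-0.12,0,0.03,0,0,-0.08,0,-0.2,0,0.11,0,0,-0.15,0,-0.26,0,0.2,0,0,-0.21,0,-0.3,0,0.29,0,0,-0.27,0,-0.33,0,0.38,0,0,-0.33,0,-0.33,0,0.47,0,0,-0.38,0,-0.33,0,0.56,0,0,-0.4,0,-0.33,0,0.61,0,0,-0.4,0,-0.33,0,0.61,0,0]'
python3 - <<'E'
from h import *
s,p,R=cur(); print(s["joints"],rest(p),(toolR(0).inv()*R).as_rotvec(degrees=True))
for n in("scene","top"):
    im=env.get_image(n); cv2.imwrite(f"pics/{n}3.png",im[:,:,::-1])
    for z in(-.02,.022):
        print(n,z,[proj(n,p+R.apply([0,sy*.0285,z])) for sy in(1,-1)])
    u,v=proj(n,p).astype(int); print(u,v); cv2.imwrite(f"pics/{n}3c.png",cv2.resize(im[v-50:v+50,u-60:u+60,::-1],None,fx=6,fy=6,interpolation=cv2.INTER_CUBIC))
E
```

```text
time: 3.25
tcp_pos: [0.6238, -0.0385, 0.203]
tcp_rot: [-3.138, -0.96, 2.109]
force: [-0.3, -0.6, 0.4]
width: 0.0425
[-0.4687  0.9193  1.0208  0.5057  2.0266 -0.9843] [ 0.0953 -0.0289  0.203 ] [-0.0466 54.9947  0.3296]
scene -0.02 [array([303.2868, 147.1343]), array([300.0338, 155.7509])]
scene 0.022 [array([288.7684, 155.1304]), array([284.77  , 164.0145])]
294 155
top -0.02 [array([284.5044, 163.4295]), array([294.4036, 178.6005])]
top 0.022 [array([274.719 , 170.9368]), array([284.3681, 185.8956])]
284 174
```

View pics/scene3c.png

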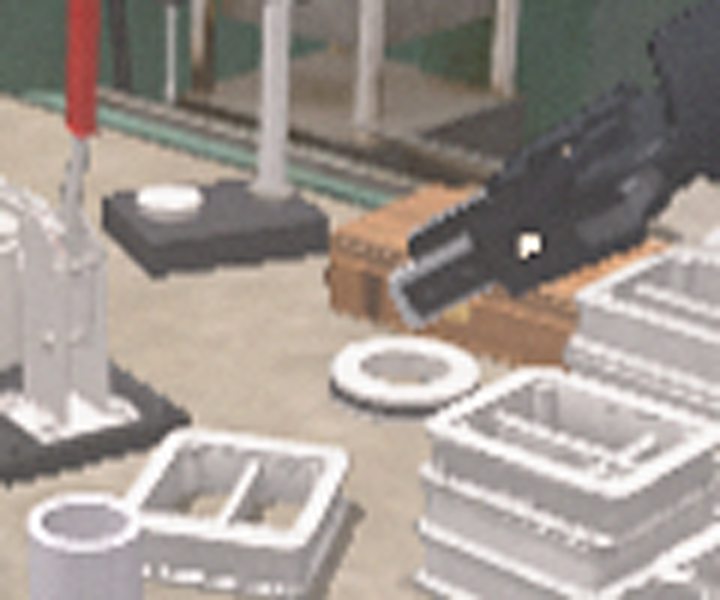

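View pics/top3c.png

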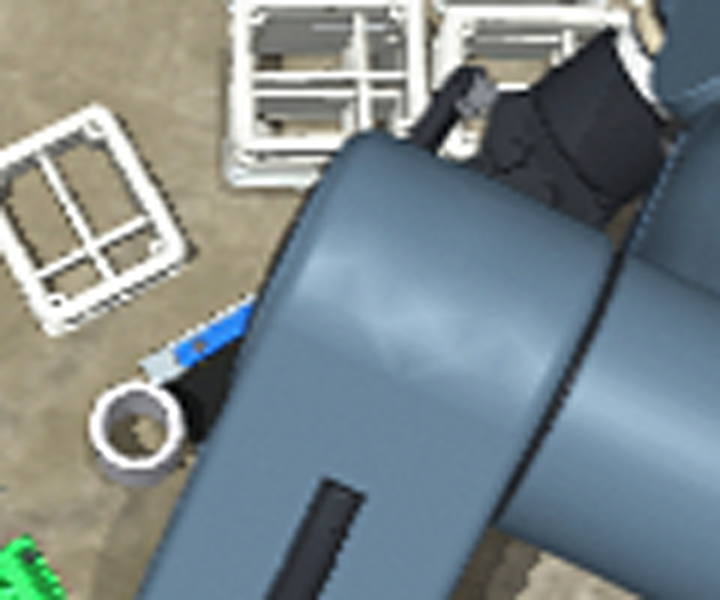

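```bash
cat >> h.py <<'E'
TT=-.022;FY=.0285;YB=.0009
def plan(th,g=.0027,d=.014,k=None):
    """tcp rest pos, phi for tube tilt th(deg). k: 0 front contact, .5 centred"""
    a0=np.arctan2(g,.0045); t=np.radians(th); h0=np.hypot(g,.0045)
    au=np.array([np.sin(t),np.cos(t)]); av=np.array([np.cos(t),-np.sin(t)])
    if t<a0: foot=np.array([-g,0.])
    else: foot=np.array([0,.0045+.0015*(th/90)])-h0*au
    o=foot-.026*av
    phi=max(0,th-35)*52/55; al=t-np.radians(phi)
    n=np.array([np.sin(al),np.cos(al)])
    tu=.075-d; tv=.0186-.011*n[1]
    s=(.075-(tu-.011*n[0]))/np.cos(al); vb=tv-.011*n[1]-s*np.sin(al); slack=vb+.0186
    if k is None: k=np.clip((th-20)/20,0,1)*.5 if th>0 else .5
    tv-=k*slack
    tip=o+au*tu+av*tv
    f=np.radians(phi); z=np.array([-np.sin(f),-np.cos(f)])
    tcp=tip-TT*z
    return w(tcp[0],YB-FY,tcp[1]),phi,slack,tip
E
python3 - <<'E'
from h import *
for th in range(0,91,10):
    q=plan(th); print(th,rest(q[0]),q[1:])
s,p,R=cur(); q=plan(0)
print(row(p,R,q[0]+[0,0,.045],toolR(0)))
E
```

```text
0 [-0.0287 -0.0276  0.039 ] (0.0, np.float64(0.015199999999999998), array([-0.0287,  0.061 ]))
10 [-0.0101 -0.0276  0.0412] (0.0, np.float64(0.012728844256204007), array([-0.0101,  0.0632]))
20 [ 0.0015 -0.0276  0.0414] (0.0, np.float64(0.010061842394393141), array([0.0015, 0.0634]))
30 [ 0.0116 -0.0276  0.0402] (0.0, np.float64(0.006889110867544648), array([0.0116, 0.0622]))
40 [ 0.0196 -0.0276  0.038 ] (4.7272727272727275, np.float64(0.004843330613848897), array([0.0214, 0.06  ]))
50 [ 0.0253 -0.0276  0.0341] (14.181818181818182, np.float64(0.00461092678226761), array([0.0307, 0.0554]))
60 [ 0.0302 -0.0276  0.0292] (23.636363636363637, np.float64(0.0043740352709463505), array([0.0391, 0.0493]))
70 [ 0.0341 -0.0276  0.0235] (33.09090909090909, np.float64(0.00413248436714941), array([0.0461, 0.0419]))
80 [ 0.0369 -0.0276  0.0171] (42.54545454545455, np.float64(0.003886095438483398), array([0.0518, 0.0333]))
90 [ 0.0384 -0.0276  0.0103] (52.0, np.float64(0.0036346825734336514), array([0.0558, 0.0239]))
[-0.0981 -0.0002  0.5659  0.0009 -0.6091 -0.0012]
```

```bash
python3 -m inch '[-0.015,0,0.07,0,-0.09,0,0,-0.03,0,0.14,0,-0.18,0,0,-0.045,0,0.22,0,-0.27,0,0,-0.06,0,0.3,0,-0.36,0,0,-0.075,0,0.38,0,-0.45,0,0,-0.09,0,0.46,0,-0.54,0,0,-0.098,0,0.5,0,-0.609,-0.001,0,-0.098,0,0.5,0,-0.609,-0.001,0,-0.098,0,0.5,0,-0.609,-0.001,0]'
python3 - <<'E'
from h import *
s,p,R=cur(); q=plan(0)
print(rest(p),row(p,R,q[0],toolR(0)))
im=env.get_image("scene"); cv2.imwrite("pics/scene4.png",im[:,:,::-1])
cv2.imwrite("pics/s4c.png",cv2.resize(im[120:230,210:300,::-1],None,fx=5.4,fy=5.4,interpolation=cv2.INTER_CUBIC))
for sy in(1,-1):print(proj("scene",p+R.apply([0,sy*.0285,TT])))
E
```

```text
time: 4.25
tcp_pos: [0.5691, 0.0561, 0.0975]
tcp_rot: [3.138, 0.0, 2.12]
force: [0.3, -0.1, -0.4]
width: 0.043
[-0.0139 -0.0265  0.0975] [ 0.0493 -0.0042  0.1949  0.0025  0.0002  0.0017]
[252.9967 176.9501]
[247.5175 186.6133]
```

View pics/s4c.png

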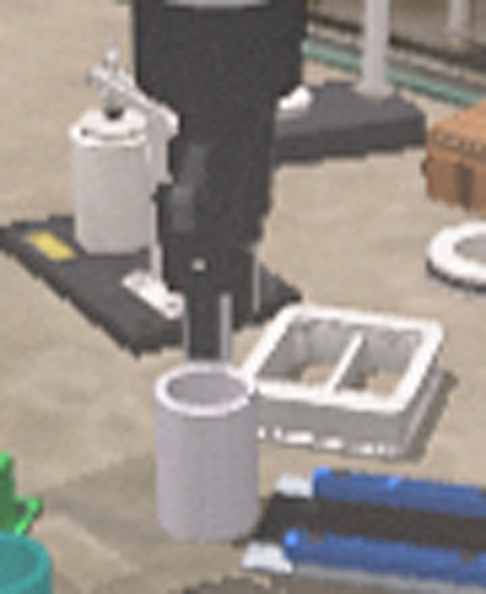

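```bash
python3 -m inch '[0.03,-0.004,0,0.002,0,0.002,0,0.049,-0.004,0,0.002,0,0.002,0,0.049,-0.004,0.02,0.002,0,0.002,0,0.049,-0.004,0.05,0.002,0,0.002,0,0.049,-0.004,0.08,0.002,0,0.002,0,0.049,-0.004,0.1,0.002,0,0.002,0,0.049,-0.004,0.1,0.002,0,0.002,0]'
python3 - <<'E'
from h import *
s,p,R=cur(); q=plan(0)
print(rest(p),row(p,R,q[0],toolR(0)))
im=env.get_image("scene"); cv2.imwrite("pics/scene5.png",im[:,:,::-1])
cv2.imwrite("pics/s5c.png",cv2.resize(im[120:230,210:300,::-1],None,fx=5.4,fy=5.4,interpolation=cv2.INTER_CUBIC))
for sy in(1,-1):print(proj("scene",p+R.apply([0,sy*.0285,TT])))
E
```

```text
time: 5.0
tcp_pos: [0.5593, 0.0659, 0.0634]
tcp_rot: [-3.137, -0.003, 2.112]
force: [-0.3, -0.3, -0.3]
width: 0.0428
[-0.0274 -0.0299  0.0634] [ 0.0041  0.0079  0.0814 -0.0031 -0.0021 -0.0034]
[247.9137 188.6508]
[242.0855 198.5626]
```

View pics/s5c.png

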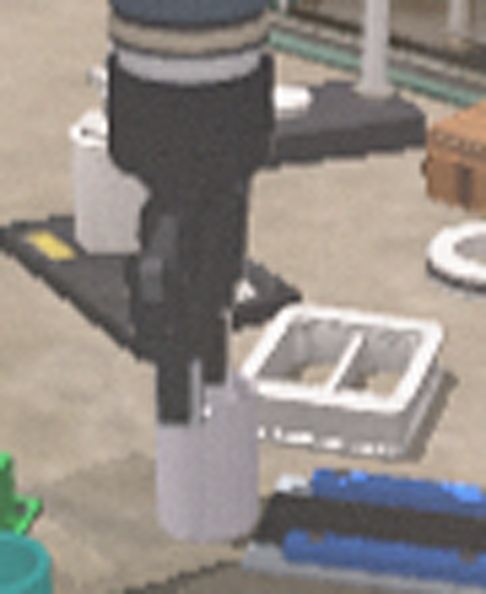

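```bash
python3 -m inch '[0.004,0.006,0.01,-0.002,-0.001,-0.002,0,0.004,0.006,0.03,-0.002,-0.001,-0.002,0,0.004,0.006,0.05,-0.002,-0.001,-0.002,0,0.004,0.006,0.08,-0.002,-0.001,-0.002,0,0.004,0.006,0.08,-0.002,-0.001,-0.002,0]'
python3 - <<'E'
from h import *
s,p,R=cur(); q=plan(0)
print(s["force"],rest(p),row(p,R,q[0],toolR(0)))
im=env.get_image("scene"); cv2.imwrite("pics/scene6.png",im[:,:,::-1])
s,p,R=cur();print(rest(p))
cv2.imwrite("pics/s6c.png",cv2.resize(im[120:230,210:300,::-1],None,fx=5.4,fy=5.4,interpolation=cv2.INTER_CUBIC))
E
```

```text
time: 5.55
tcp_pos: [0.5599, 0.0681, 0.0396]
tcp_rot: [-3.14, -0.002, 2.115]
force: [-0.2, 0.7, -0.6]
width: 0.0429
[-0.2125  0.6908 -0.6465] [-0.0289 -0.0281  0.0396] [-0.0008  0.0018  0.002  -0.001  -0.001  -0.0011]
[-0.0287 -0.0278  0.0401]
```

View pics/s6c.png

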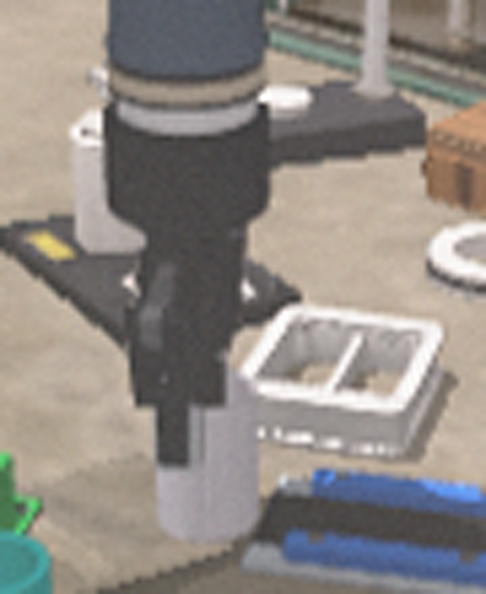

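```bash
python3 - <<'E'
from h import *
s,p,R=cur()
for th in [0.01]+list(range(3,34,3)):
    q=plan(th); print(th,row(p,R,q[0],toolR(q[1])))
E
```

```text
0.01 [-0.0253  0.0007  0.0038 -0.0005 -0.0007 -0.0011]
3 [-0.0361  0.0007  0.0008 -0.0005 -0.0007 -0.0011]
6 [-0.0471  0.0007 -0.0015 -0.0005 -0.0007 -0.0011]
9 [-0.0583  0.0007 -0.0033 -0.0005 -0.0007 -0.0011]
12 [-0.0697  0.0007 -0.0044 -0.0005 -0.0007 -0.0011]
15 [-0.0812  0.0008 -0.0049 -0.0005 -0.0007 -0.0011]
18 [-0.0928  0.0008 -0.0047 -0.0005 -0.0007 -0.0011]
21 [-0.1038  0.0008 -0.0042 -0.0005 -0.0007 -0.0011]
24 [-0.1135  0.0008 -0.0036 -0.0005 -0.0007 -0.0011]
27 [-0.1237  0.0008 -0.0023 -0.0005 -0.0007 -0.0011]
30 [-0.1345  0.0008 -0.0002 -0.0005 -0.0007 -0.0011]
33 [-0.1451  0.0009  0.0007 -0.0005 -0.0007 -0.0011]
```

```bash
python3 -m inch '[-0.012,0,0.001,0,0,0,0,-0.02,0,0.002,0,0,0,0,-0.026,0,0.002,0,0,0,0,-0.032,0,0.001,0,0,0,0,-0.038,0,0,0,0,0,0,-0.044,0,-0.001,0,0,0,0,-0.05,0,-0.002,0,0,0,0,-0.056,0,-0.003,0,0,0,0,-0.062,0,-0.004,0,0,0,0,-0.068,0,-0.004,0,0,0,0,-0.074,0,-0.005,0,0,0,0,-0.08,0,-0.005,0,0,0,0]'
python3 - <<'E'
from h import *
s,p,R=cur()
print(s["force"],rest(p))
im=env.get_image("scene"); cv2.imwrite("pics/scene7.png",im[:,:,::-1])
cv2.imwrite("pics/s7c.png",cv2.resize(im[120:230,210:320,::-1],None,fx=5.4,fy=5.4,interpolation=cv2.INTER_CUBIC))
E
```

```text
time: 6.8
tcp_pos: [0.5737, 0.0474, 0.0426]
tcp_rot: [3.141, 0.0, 2.115]
force: [-0.6, 0.4, -0.8]
width: 0.0428
[-0.5874  0.4477 -0.7969] [-0.004  -0.0272  0.0426]
```

View pics/s7c.png

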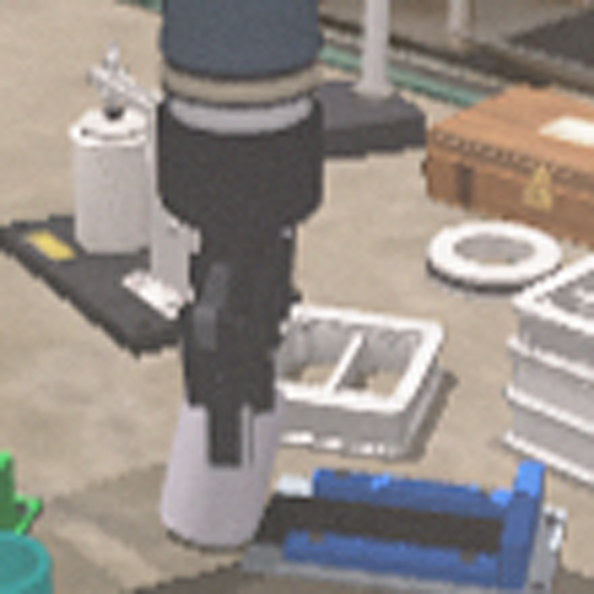

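```bash
python3 - <<'E'
from h import *
s,p,R=cur()
for th in list(range(15,45,2)):
    q=plan(th); print(th,row(p,R,q[0],toolR(q[1])))
E
```

```text
15 [ 0.0021 -0.0018  0.0035  0.0007  0.0003 -0.0012]
17 [-0.0056 -0.0018  0.0035  0.0007  0.0003 -0.0012]
19 [-0.0134 -0.0018  0.0039  0.0007  0.0003 -0.0012]
21 [-0.0204 -0.0018  0.0042  0.0007  0.0003 -0.0012]
23 [-0.0268 -0.0018  0.0046  0.0007  0.0003 -0.0012]
25 [-0.0335 -0.0018  0.0052  0.0007  0.0003 -0.0012]
27 [-0.0404 -0.0017  0.0062  0.0007  0.0003 -0.0012]
29 [-0.0475 -0.0017  0.0075  0.0007  0.0003 -0.0012]
31 [-0.0548 -0.0017  0.0075  0.0007  0.0003 -0.0012]
33 [-0.0618 -0.0017  0.0092  0.0007  0.0003 -0.0012]
35 [-0.069  -0.0017  0.0114  0.0007  0.0003 -0.0012]
37 [-0.0725 -0.0017  0.0129  0.0008  0.0214 -0.0012]
39 [-0.0759 -0.0017  0.0145  0.0008  0.0424 -0.0012]
41 [-0.0797 -0.0017  0.0165  0.0008  0.0634 -0.0011]
43 [-0.0836 -0.0017  0.0189  0.0008  0.0844 -0.0011]
```

```bash
python3 -m inch '[-0.005,-0.001,0.003,0,0,0,0,-0.01,-0.001,0.004,0,0,0,0,-0.015,-0.001,0.004,0,0,0,0,-0.02,-0.001,0.004,0,0,0,0,-0.025,-0.001,0.005,0,0,0,0,-0.03,-0.001,0.005,0,0,0,0,-0.035,-0.001,0.005,0,0,0,0,-0.04,-0.001,0.006,0,0,0,0,-0.045,-0.001,0.007,0,0,0,0,-0.05,-0.001,0.0075,0,0,0,0,-0.055,-0.001,0.008,0,0,0,0]'
python3 - <<'E'
from h import *
s,p,R=cur()
print(s["force"],rest(p))
im=env.get_image("scene"); cv2.imwrite("pics/scene8.png",im[:,:,::-1])
cv2.imwrite("pics/s8c.png",cv2.resize(im[120:230,210:320,::-1],None,fx=5.4,fy=5.4,interpolation=cv2.INTER_CUBIC))
s,p,R=cur()
for th in list(range(29,62,3)):
    q=plan(th); print(th,row(p,R,q[0],toolR(q[1])))
E
```

```text
time: 7.95
tcp_pos: [0.5819, 0.0331, 0.0401]
tcp_rot: [3.141, 0.0, 2.115]
force: [-0.4, 0.4, 0.4]
width: 0.0424
[-0.404   0.3559  0.4335] [ 0.0124 -0.0275  0.0401]
29 [ 0.0073 -0.0005 -0.0008  0.0007  0.0003 -0.0012]
32 [-0.0034 -0.0005 -0.      0.0007  0.0003 -0.0012]
35 [-0.0142 -0.0005  0.0031  0.0007  0.0003 -0.0012]
38 [-0.0194 -0.0005  0.0054  0.0007  0.0318 -0.0012]
41 [-0.0249 -0.0005  0.0082  0.0007  0.0633 -0.0012]
44 [-0.0308 -0.0005  0.0119  0.0008  0.0948 -0.0011]
47 [-0.0365 -0.0005  0.0159  0.0008  0.1264 -0.0011]
50 [-0.0419 -0.0005  0.0202  0.0008  0.1579 -0.0011]
53 [-0.0472 -0.0005  0.0248  0.0008  0.1894 -0.0011]
56 [-0.0521 -0.0005  0.0296  0.0009  0.2209 -0.0011]
59 [-0.0568 -0.0005  0.0348  0.0009  0.2524 -0.0011]
```

View pics/s8c.png

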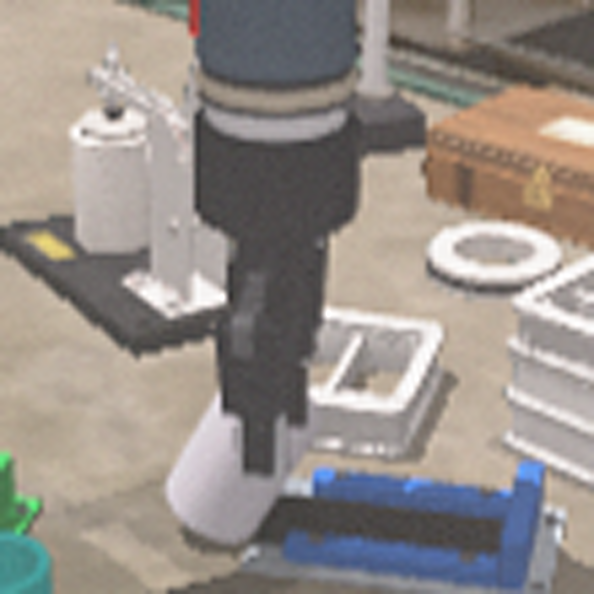

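```bash
python3 -m inch '[-0.007,0,0.001,0,0,0,0,-0.011,0,0.002,0,0,0,0,-0.014,0,0.003,0,0.005,0,0,-0.018,0,0.005,0,0.022,0,0,-0.021,0,0.006,0,0.042,0,0,-0.025,0,0.008,0,0.063,0,0,-0.028,0,0.01,0,0.08,0,0,-0.031,0,0.012,0,0.095,0,0,-0.034,0,0.014,0,0.11,0,0,-0.0365,0,0.016,0,0.126,0,0,-0.039,0,0.018,0,0.142,0,0,-0.042,0,0.02,0,0.158,0,0]'
python3 - <<'E'
from h import *
s,p,R=cur()
print(s["force"],rest(p))
im=env.get_image("scene"); cv2.imwrite("pics/scene9.png",im[:,:,::-1])
cv2.imwrite("pics/s9c.png",cv2.resize(im[120:230,210:320,::-1],None,fx=5.4,fy=5.4,interpolation=cv2.INTER_CUBIC))
s,p,R=cur()
for th in list(range(46,74,3)):
    q=plan(th); print(th,row(p,R,q[0],toolR(q[1])))
E
```

```text
time: 9.2
tcp_pos: [0.5884, 0.0224, 0.034]
tcp_rot: [3.141, -0.25, 2.116]
force: [-0.5, -0.1, -0.2]
width: 0.0425
[-0.5458 -0.1373 -0.2262] [ 0.0249 -0.0276  0.034 ]
46 [ 0.0113 -0.0005 -0.0043  0.0011 -0.0434 -0.0014]
49 [ 0.0048 -0.0005 -0.0016  0.0011 -0.0119 -0.0014]
52 [-0.0014 -0.0004  0.0014  0.0011  0.0196 -0.0014]
55 [-0.0075 -0.0004  0.0048  0.0012  0.0511 -0.0013]
58 [-0.0133 -0.0004  0.0085  0.0012  0.0826 -0.0013]
61 [-0.019  -0.0004  0.0126  0.0012  0.1142 -0.0013]
64 [-0.0244 -0.0004  0.0169  0.0013  0.1457 -0.0012]
67 [-0.0295 -0.0004  0.0216  0.0013  0.1772 -0.0012]
70 [-0.0344 -0.0004  0.0265  0.0013  0.2087 -0.0012]
73 [-0.039  -0.0004  0.0317  0.0014  0.2402 -0.0011]
```

View pics/s9c.png

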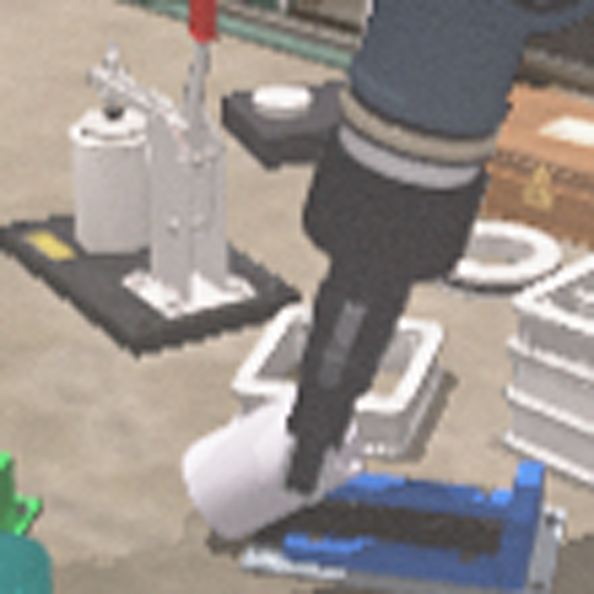

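```bash
python3 -m inch '[-0.002,0,0.001,0,0.018,0,0,-0.005,0,0.003,0,0.035,0,0,-0.0075,0,0.005,0,0.051,0,0,-0.0105,0,0.0065,0,0.067,0,0,-0.0135,0,0.0085,0,0.083,0,0,-0.0165,0,0.0105,0,0.099,0,0,-0.019,0,0.0125,0,0.114,0,0,-0.022,0,0.015,0,0.13,0,0,-0.0245,0,0.017,0,0.146,0,0,-0.027,0,0.019,0,0.161,0,0,-0.0295,0,0.0215,0,0.177,0,0,-0.032,0,0.024,0,0.193,0,0]'
python3 - <<'E'
from h import *
s,p,R=cur()
print(s["force"],rest(p))
im=env.get_image("scene"); cv2.imwrite("pics/scene10.png",im[:,:,::-1])
cv2.imwrite("pics/s10c.png",cv2.resize(im[120:230,210:320,::-1],None,fx=5.4,fy=5.4,interpolation=cv2.INTER_CUBIC))
s,p,R=cur()
for th in list(range(64,97,3)):
    q=plan(th); print(th,row(p,R,q[0],toolR(q[1])))
E
```

```text
time: 10.45
tcp_pos: [0.5924, 0.0159, 0.0248]
tcp_rot: [3.141, -0.553, 2.116]
force: [0.8, -0.2, 0.5]
width: 0.0427
[ 0.777  -0.1851  0.5212] [ 0.0325 -0.0275  0.0248]
64 [ 0.0093  0.0001 -0.0057  0.0013 -0.0475 -0.0012]
67 [ 0.003   0.0001 -0.0028  0.0013 -0.0159 -0.0012]
70 [-0.0031  0.0001  0.0004  0.0013  0.0156 -0.0011]
73 [-0.009   0.0001  0.004   0.0013  0.0471 -0.0011]
76 [-0.0148  0.0002  0.0079  0.0014  0.0786 -0.0011]
79 [-0.0203  0.0002  0.0121  0.0014  0.1101 -0.001 ]
82 [-0.0255  0.0002  0.0167  0.0014  0.1416 -0.001 ]
85 [-0.0305  0.0002  0.0215  0.0015  0.1731 -0.001 ]
88 [-0.0352  0.0002  0.0266  0.0015  0.2047 -0.0009]
91 [-0.0397  0.0001  0.0319  0.0015  0.2362 -0.0009]
94 [-0.0438  0.0001  0.0376  0.0015  0.2677 -0.0009]
```

View pics/s10c.png

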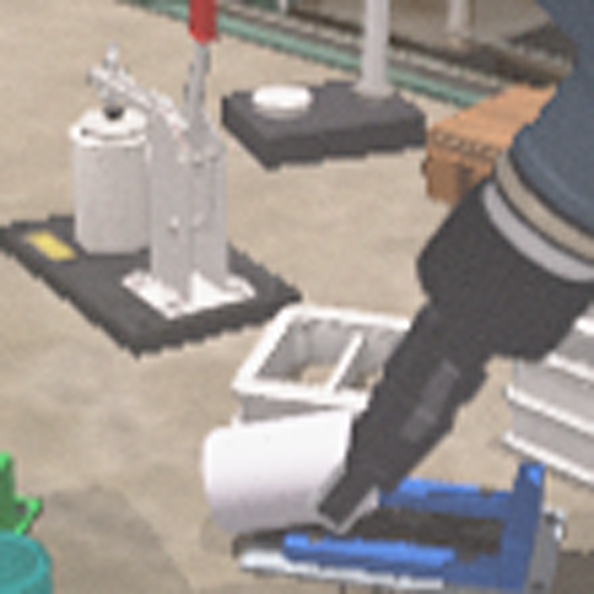

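```bash
python3 -m inch '[-0.003,0,0.001,0,0.016,0,0,-0.006,0,0.002,0,0.031,0,0,-0.009,0,0.004,0,0.047,0,0,-0.012,0,0.006,0,0.063,0,0,-0.015,0,0.008,0,0.079,0,0,-0.0175,0,0.01,0,0.095,0,0,-0.02,0,0.012,0,0.11,0,0,-0.023,0,0.0145,0,0.126,0,0,-0.0255,0,0.0165,0,0.142,0,0,-0.028,0,0.019,0,0.158,0,0]'
python3 - <<'E'
from h import *
s,p,R=cur()
print(s["force"],rest(p))
im=env.get_image("scene"); cv2.imwrite("pics/scene11.png",im[:,:,::-1])
cv2.imwrite("pics/s11c.png",cv2.resize(im[120:230,210:320,::-1],None,fx=5.4,fy=5.4,interpolation=cv2.INTER_CUBIC))
s,p,R=cur()
for th in list(range(80,97,2)):
    q=plan(th); print(th,row(p,R,q[0],toolR(q[1])))
E
```

```text
time: 11.5
tcp_pos: [0.5944, 0.0125, 0.0155]
tcp_rot: [3.141, -0.802, 2.116]
force: [0.7, 0.4, -0.3]
width: 0.0427
[ 0.7485  0.4206 -0.2705] [ 0.0365 -0.0276  0.0155]
80 [ 0.006   0.001  -0.006   0.0011 -0.0381 -0.001 ]
82 [ 0.0019  0.001  -0.0039  0.0011 -0.0171 -0.001 ]
84 [-0.0021  0.001  -0.0016  0.0011  0.0039 -0.001 ]
86 [-0.0061  0.001   0.0008  0.0011  0.0249 -0.0009]
88 [-0.0099  0.001   0.0033  0.0011  0.0459 -0.0009]
90 [-0.0137  0.001   0.006   0.0011  0.067  -0.0009]
92 [-0.0174  0.001   0.0089  0.0012  0.088  -0.0009]
94 [-0.0209  0.001   0.0118  0.0012  0.109  -0.0009]
96 [-0.0244  0.001   0.015   0.0012  0.13   -0.0008]
```

View pics/s11c.png

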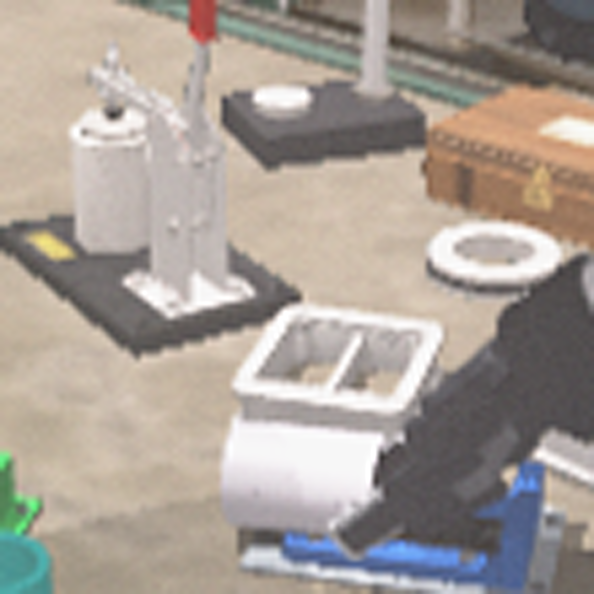

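```bash
python3 -m inch '[-0.003,0,-0.001,0,0.01,0,0,-0.005,0,0,0,0.02,0,0,-0.007,0,0.0015,0,0.03,0,0,-0.009,0,0.003,0,0.04,0,0,-0.011,0,0.004,0,0.052,0,0,-0.0135,0,0.006,0,0.065,0,0,-0.0155,0,0.0075,0,0.077,0,0,-0.0155,0,0.0075,0,0.077,0,0]'
python3 - <<'E'
from h import *
s,p,R=cur()
print(s["force"],rest(p))
im=env.get_image("scene"); cv2.imwrite("pics/scene12.png",im[:,:,::-1])
cv2.imwrite("pics/s12c.png",cv2.resize(im[180:230,230:320,::-1],None,fx=8,fy=8,interpolation=cv2.INTER_CUBIC))
E
```

```text
time: 12.35
tcp_pos: [0.5951, 0.0108, 0.0099]
tcp_rot: [3.141, -0.922, 2.115]
force: [-0.2, -0.3, -0.4]
width: 0.0427
[-0.2215 -0.3365 -0.4167] [ 0.0383 -0.0279  0.0099]
```

View pics/s12c.png

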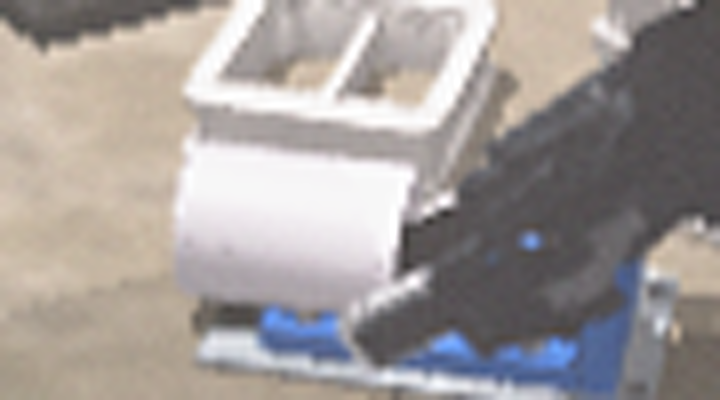

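```bash
python3 - <<'E'
from h import *
f=lambda P:((proj("scene",P)-[230,180]+.5)*8).round()
for x in(-.01,-.005,.065,.07): 
    print(x,"top",f(w(x,.0,.058)),"nearside",f(w(x,-.022,.018)))
for th in(84,87,90):
    t=np.radians(th);print(th,f(w(0,0,.006)+np.array([0,0,.052])),f(w(.07*np.sin(t),0,.058+.07*np.cos(t))))
s,p,R=cur();print(rest(p))
print(row(p,R,p-R.apply([0,0,.06]),R))
E
```

```text
-0.01 top [199. 150.] nearside [183. 285.]
-0.005 top [213. 151.] nearside [198. 287.]
0.065 top [420. 176.] nearside [404. 313.]
0.07 top [435. 177.] nearside [419. 315.]
84 [228. 153.] [434. 158.]
87 [228. 153.] [435. 167.]
90 [228. 153.] [435. 177.]
[ 0.0381 -0.0278  0.0102]
[ 0.  -0.  -0.2  0.   0.   0. ]
```

```bash
python3 -m inch '[-0.002,0,0,0,0,0,0,-0.004,0,0,0,0,0,0,-0.004,0,-0.01,0,0,0,0,-0.004,0,-0.02,0,0,0,0,-0.004,0,-0.035,0,0,0,0,-0.004,0,-0.055,0,0,0,0,-0.004,0,-0.08,0,0,0,0,-0.004,0,-0.12,0,0,0,0,-0.004,0,-0.17,0,0,0,0,-0.004,0,-0.23,0,0,0,0,-0.004,0,-0.3,0,0,0,0]'
python3 - <<'E'
from h import *
s,p,R=cur()
print(s["force"],rest(p))
for n in("scene","top"):
    im=env.get_image(n); cv2.imwrite(f"pics/{n}13.png",im[:,:,::-1])
    u,v=proj(n,w(.04,0,.03)).astype(int)
    cv2.imwrite(f"pics/{n}13c.png",cv2.resize(im[v-38:v+38,u-50:u+50,::-1],None,fx=7,fy=7,interpolation=cv2.INTER_CUBIC))
for f in(.25,.5,.75,1): print(row(p,R,w(.09-.16*f,0-.028*(1-f),.14),toolR(55*(1-f))))
E
```

```text
time: 13.5
tcp_pos: [0.633, -0.0516, 0.0649]
tcp_rot: [3.141, -0.921, 2.116]
force: [0.6, -0.9, 0.1]
width: 0.0428
[ 0.6243 -0.8958  0.139 ] [ 0.1113 -0.0279  0.0649]
[ 0.3229  0.0228  0.0114  0.0009 -0.1278 -0.0005]
[ 0.4037  0.0459  0.1175  0.0009 -0.2806 -0.0007]
[ 0.4844  0.069   0.2237  0.0008 -0.4334 -0.0008]
[ 0.5651  0.0921  0.3299  0.0007 -0.5861 -0.0009]
```

View pics/scene13c.png

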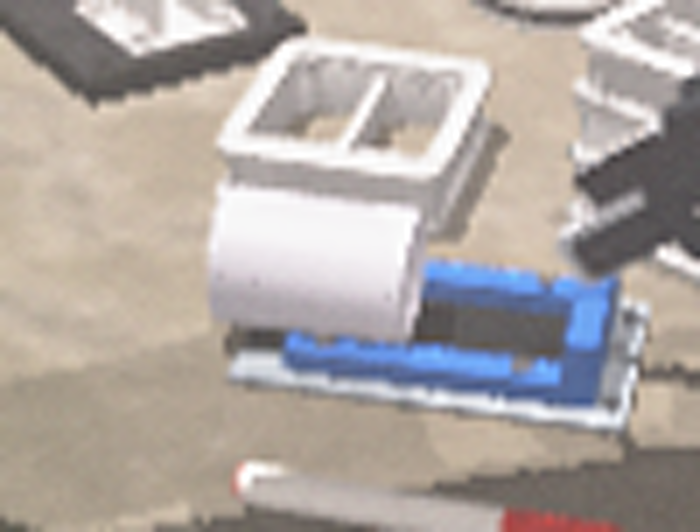

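View pics/top13c.png

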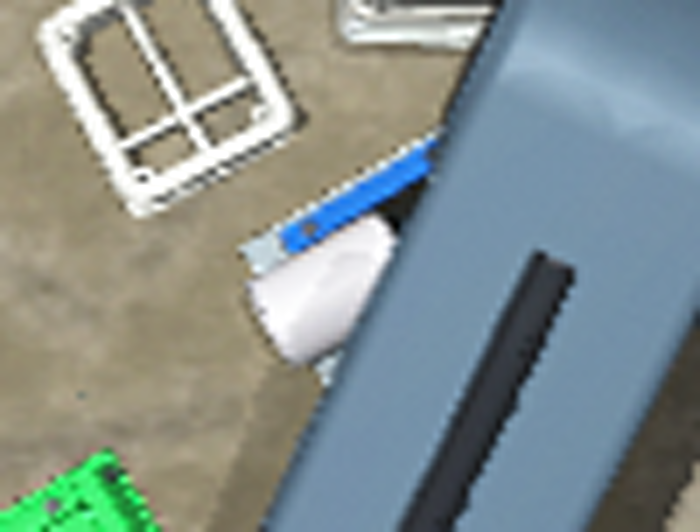

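```bash
python3 -m inch '[0.1,0,-0.01,0,0,0,-0.28,0.22,0.01,0,0,-0.05,0,-0.28,0.32,0.02,0.01,0,-0.12,0,-0.28,0.36,0.03,0.06,0,-0.21,0,-0.28,0.4,0.04,0.11,0,-0.28,0,-0.28,0.44,0.06,0.17,0,-0.36,0,-0.28,0.49,0.07,0.23,0,-0.44,0,-0.28,0.53,0.08,0.28,0,-0.52,0,-0.28,0.565,0.092,0.33,0,-0.586,0,-0.28,0.565,0.092,0.33,0,-0.586,0,-0.28]'
python3 - <<'E'
from h import *
s,p,R=cur()
print(s["width"],rest(p))
u,v=proj("top",w(.04,0,.03)).astype(int)
for q in((110,450),(160,530)): print("green",rest(onz("top",q[0]/7+u-50,q[1]/7+v-38,.015)))
for x,z in((-.06,.14),(-.06,.05),(-.06,.002)): print(row(p,R,w(x,0.0005,z),toolR(0)))
E
```

```text
time: 14.6
tcp_pos: [0.5575, 0.1235, 0.1393]
tcp_rot: [-3.14, -0.002, 2.123]
force: [-0.0, -0.7, -0.4]
width: 0.0307
0.030721548734626725 [-0.0775 -0.0014  0.1393]
green [-0.1144 -0.0135  0.015 ]
green [-0.1141 -0.0622  0.015 ]
[-0.0585  0.006  -0.0023 -0.0013 -0.0011  0.0036]
[-0.059   0.0067  0.2977 -0.0013 -0.0011  0.0036]
[-0.0593  0.007   0.4577 -0.0013 -0.0011  0.0036]
```

```bash
python3 -m inch '[-0.04,0.006,0.06,0,0,0.003,-0.28,-0.075,0.006,0.15,0,0,0.003,-0.28,-0.075,0.006,0.25,0,0,0.003,-0.28,-0.075,0.006,0.35,0,0,0.003,-0.28,-0.075,0.006,0.41,0,0,0.003,-0.28,-0.075,0.006,0.44,0,0,0.003,-0.28,-0.075,0.006,0.455,0,0,0.003,-0.28,-0.075,0.006,0.455,0,0,0.003,-0.28]'
python3 - <<'E'
from h import *
s,p,R=cur()
print(s["force"],s["width"],rest(p),row(p,R,w(.039,0.0005,.002),toolR(0)))
for n in("scene",):
    im=env.get_image(n); cv2.imwrite(f"pics/{n}14.png",im[:,:,::-1])
    u,v=proj(n,w(.0,0,.03)).astype(int)
    cv2.imwrite(f"pics/{n}14c.png",cv2.resize(im[v-38:v+38,u-50:u+50,::-1],None,fx=7,fy=7,interpolation=cv2.INTER_CUBIC))
E
```

```text
time: 15.4
tcp_pos: [0.5757, 0.1001, 0.0025]
tcp_rot: [3.141, -0.0, 2.11]
force: [-0.6, 0.2, -0.1]
width: 0.0305
[-0.5726  0.2017 -0.1103] 0.03053651310948624 [-0.048   0.0019  0.0025] [-0.2902 -0.0027  0.0017  0.0003 -0.0002 -0.0043]
```

View pics/scene14c.png

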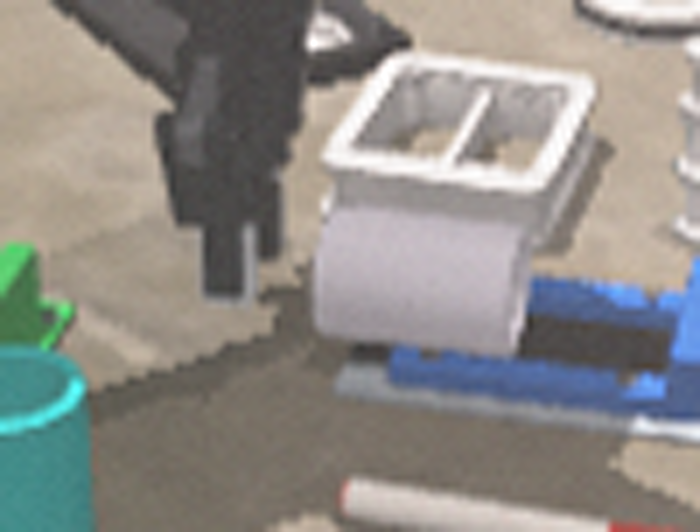

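```bash
python3 -m inch '[-0.02,-0.002,0,0,0,-0.004,-0.28,-0.04,-0.002,0,0,0,-0.004,-0.28,-0.055,-0.002,0,0,0,-0.004,-0.28,-0.065,-0.002,0,0,0,-0.004,-0.28,-0.075,-0.002,0,0,0,-0.004,-0.28,-0.085,-0.002,0,0,0,-0.004,-0.28,-0.095,-0.002,0,0,0,-0.004,-0.28,-0.105,-0.002,0,0,0,-0.004,-0.28,-0.115,-0.002,0,0,0,-0.004,-0.28,-0.125,-0.002,0,0,0,-0.004,-0.28,-0.135,-0.002,0,0,0,-0.004,-0.28,-0.145,-0.002,0,0,0,-0.004,-0.28]'
python3 - <<'E'
from h import *
s,p,R=cur()
print(ex@s["force"][:2],s["width"],rest(p),row(p,R,w(.039,0.0005,.002),toolR(0)))
for n in("scene",):
    im=env.get_image(n); cv2.imwrite(f"pics/{n}15.png",im[:,:,::-1])
    u,v=proj(n,w(.04,0,.03)).astype(int)
    cv2.imwrite(f"pics/{n}15c.png",cv2.resize(im[v-38:v+38,u-50:u+50,::-1],None,fx=7,fy=7,interpolation=cv2.INTER_CUBIC))
E
```

```text
time: 16.65
tcp_pos: [0.5977, 0.0625, 0.0026]
tcp_rot: [3.141, 0.0, 2.117]
force: [-1.7, 0.5, -0.0]
width: 0.0302
-1.3099977099644424 0.030244296893321986 [-0.0045  0.0012  0.0026] [-0.145  -0.0023  0.0019  0.0006  0.0001 -0.    ]
```

View pics/scene15c.png

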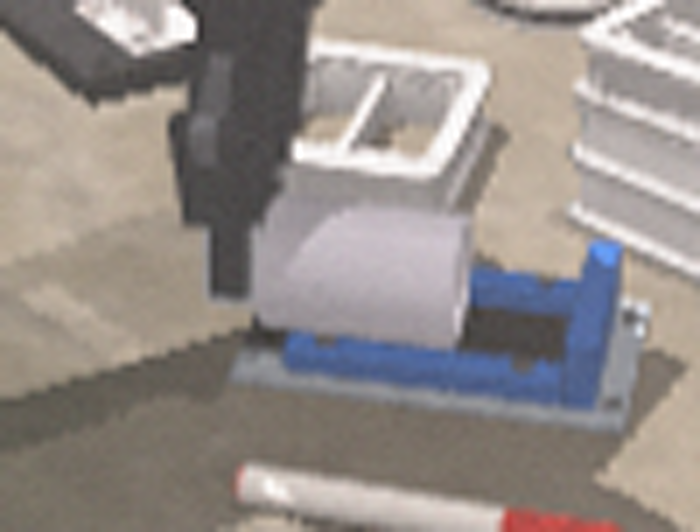

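```bash
python3 -m inch '[-0.01,-0.001,0,0,0,0,-0.28,-0.02,-0.002,0,0,0,0,-0.28,-0.03,-0.002,0,0,0,0,-0.28,-0.04,-0.002,0,0,0,0,-0.28,-0.05,-0.002,0,0,0,0,-0.28,-0.06,-0.002,0,0,0,0,-0.28,-0.07,-0.002,0,0,0,0,-0.28,-0.08,-0.002,0,0,0,0,-0.28,-0.09,-0.002,0,0,0,0,-0.28,-0.1,-0.002,0,0,0,0,-0.28,-0.11,-0.002,0,0,0,0,-0.28,-0.12,-0.002,0,0,0,0,-0.28]'
python3 - <<'E'
from h import *
s,p,R=cur()
print(ex@s["force"][:2],s["width"],rest(p),row(p,R,w(.039,0.0005,.002),toolR(0)))
for n in("scene","top"):
    im=env.get_image(n); cv2.imwrite(f"pics/{n}16.png",im[:,:,::-1])
    u,v=proj(n,w(.07,0,.03)).astype(int)
    cv2.imwrite(f"pics/{n}16c.png",cv2.resize(im[v-38:v+38,u-50:u+50,::-1],None,fx=7,fy=7,interpolation=cv2.INTER_CUBIC))
E
```

```text
time: 17.9
tcp_pos: [0.6157, 0.0314, 0.0027]
tcp_rot: [3.141, -0.0, 2.117]
force: [-1.4, 1.3, -0.6]
width: 0.0307
-1.845815120459638 0.030701411030433546 [0.0314 0.0004 0.0027] [-0.0254  0.0002  0.0022  0.0004 -0.     -0.0001]
```

View pics/scene16c.png

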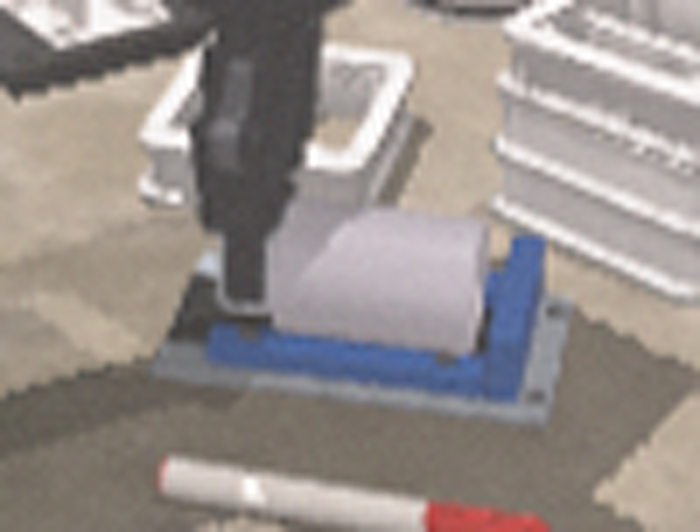

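View pics/top16c.png

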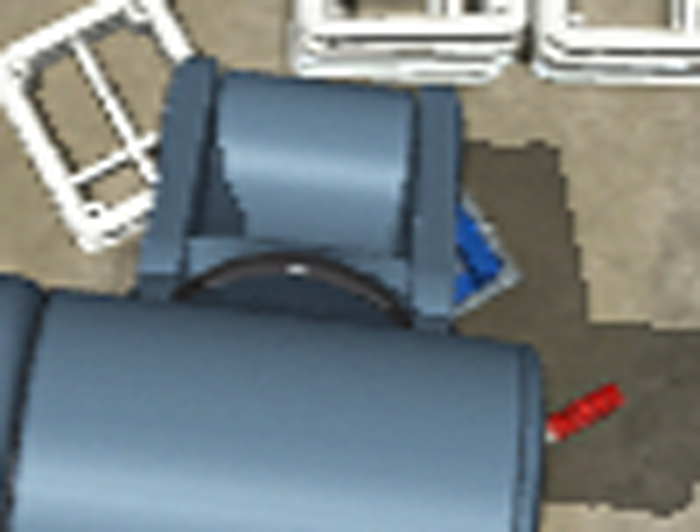

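```bash
python3 -m inch '[-0.003,0,0,0,0,0,-0.28,-0.006,0,0,0,0,0,-0.28,-0.009,0,0,0,0,0,-0.28,-0.012,0,0,0,0,0,-0.28]'; python3 -m inch '[-0.003,0,0,0,0,0,-0.28,-0.006,0,0,0,0,0,-0.28]'; python3 -m inch '[-0.003,0,0,0,0,0,-0.28,-0.006,0,0,0,0,0,-0.28]'
```

```text
time: 18.4
tcp_pos: [0.6173, 0.0287, 0.0027]
tcp_rot: [3.141, -0.0, 2.117]
force: [-1.7, 1.3, 1.0]
width: 0.0307
time: 18.6
tcp_pos: [0.6183, 0.0271, 0.0027]
tcp_rot: [3.141, -0.0, 2.117]
force: [-1.8, 2.2, 0.6]
width: 0.0307
time: 18.8
tcp_pos: [0.6193, 0.0255, 0.0027]
tcp_rot: [3.141, -0.0, 2.117]
force: [-2.9, 5.9, 2.0]
width: 0.0308
```

```bash
python3 -m inch '[-0.002,0,0,0,0,0,-0.28]'; python3 -m inch '[-0.001,0,0,0,0,0,-0.28,-0.001,0,0,0,0,0,-0.28]'
python3 - <<'E'
from h import *
s,p,R=cur()
print(ex@s["force"][:2],rest(p))
for n in("scene",):
    im=env.get_image(n); cv2.imwrite(f"pics/{n}17.png",im[:,:,::-1])
    u,v=proj(n,w(.09,0,.03)).astype(int)
    cv2.imwrite(f"pics/{n}17c.png",cv2.resize(im[v-32:v+32,u-40:u+40,::-1],None,fx=9,fy=9,interpolation=cv2.INTER_CUBIC))
E
```

```text
time: 18.9
tcp_pos: [0.6192, 0.0255, 0.0027]
tcp_rot: [3.141, -0.001, 2.116]
force: [-2.9, 5.2, 2.4]
width: 0.0306
time: 19.1
tcp_pos: [0.6193, 0.0256, 0.0027]
tcp_rot: [3.141, -0.001, 2.117]
force: [-1.6, 5.5, 1.5]
width: 0.0307
-5.511103485133416 [0.0383 0.0005 0.0027]
```

View pics/scene17c.png

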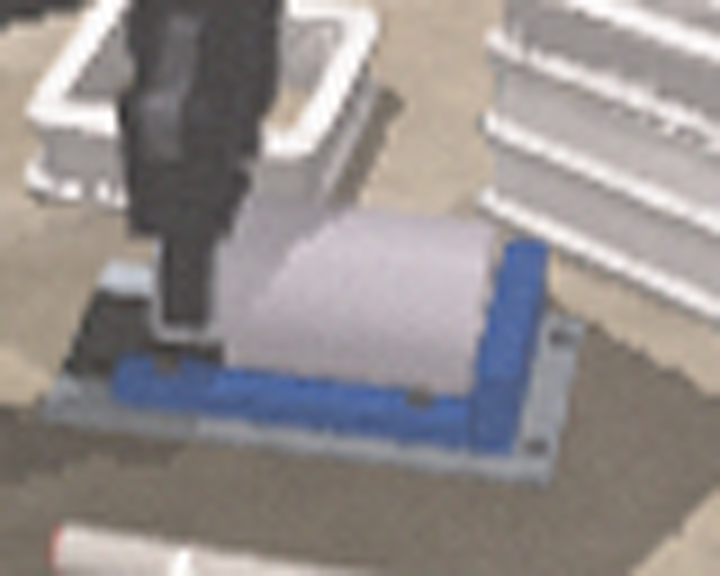

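```bash
python3 -m inch '[-0.003,0,0,0,0,0,-0.28,-0.003,0,0,0,0,0,-0.28]'; python3 -m inch '[-0.003,0,0,0,0,0,-0.28,-0.003,0,0,0,0,0,-0.28]'
```

```text
time: 19.35
tcp_pos: [0.6192, 0.0255, 0.0027]
tcp_rot: [3.141, -0.003, 2.116]
force: [-1.9, 6.4, 3.1]
width: 0.0308
time: 19.55
tcp_pos: [0.6192, 0.0256, 0.0027]
tcp_rot: [-3.141, -0.004, 2.116]
force: [-3.3, 9.6, 4.2]
width: 0.0308
```

```bash
python3 -m inch '[0.004,0,0,0,0,0,-0.28,0.01,0,0,0,0,0,-0.28,0.03,0,0,0,0,0,-0.28,0.07,0,0,0,0,0,-0.28,0.12,0,-0.01,0,0,0,-0.28,0.15,0,-0.08,0,0,0,-0.28,0.17,0,-0.2,0,0,0,-0.28,0.2,0,-0.34,0,0,0,-0.28,0.3,0,-0.48,0,0,0,-0.28,0.45,0,-0.6,0,0,0,-0.28,0.6,0,-0.6,0,0,0,-0.28,0.75,0,-0.6,0,0,0,-0.28]'
python3 -m inch '[0.15,0,0,0,0,0,-0.28,0.3,0,0,0,0,0,-0.28,0.4,0,0,0,0,0,-0.28,0.4,0,0,0,0,0,-0.28]'
python3 - <<'E'
from h import *
s,p,R=cur()
print(s["time"],rest(p))
for n in("scene","top"):
    im=env.get_image(n); cv2.imwrite(f"pics/{n}18.png",im[:,:,::-1])
    u,v=proj(n,w(.08,0,.03)).astype(int)
    cv2.imwrite(f"pics/{n}18c.png",cv2.resize(im[v-32:v+32,u-40:u+40,::-1],None,fx=9,fy=9,interpolation=cv2.INTER_CUBIC))
E
```

```text
time: 20.75
tcp_pos: [0.5032, 0.2174, 0.185]
tcp_rot: [3.136, 0.001, 2.116]
force: [0.2, 1.5, 0.0]
width: 0.0307
time: 21.15
tcp_pos: [0.4377, 0.3211, 0.1828]
tcp_rot: [-3.142, -0.001, 2.123]
force: [-0.5, -0.5, -0.5]
width: 0.0306
21.15 [-0.3086 -0.0012  0.1828]
```

View pics/scene18c.png

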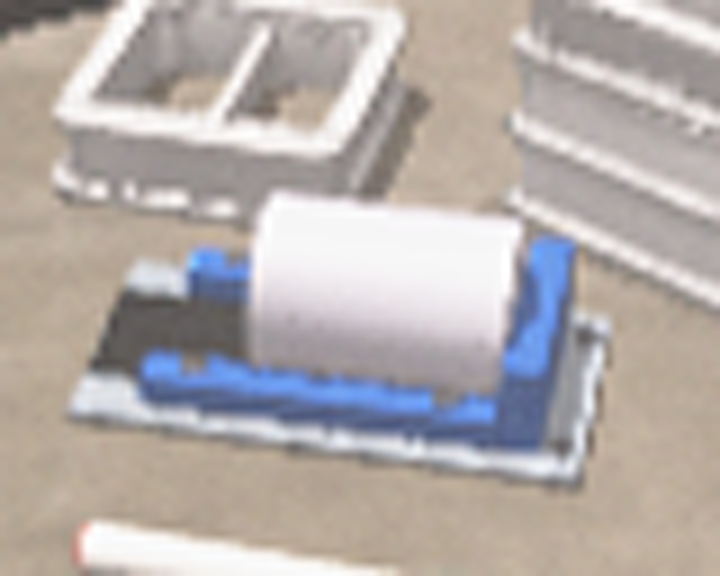

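View pics/top18c.png

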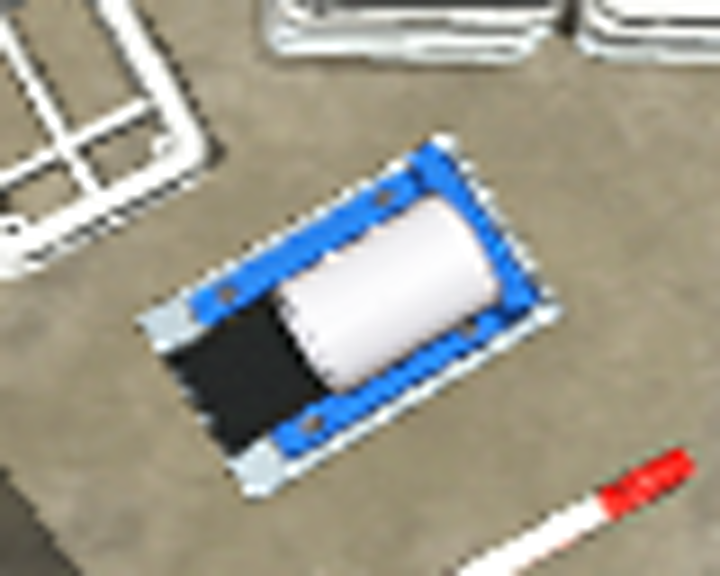

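View pics/top18.png

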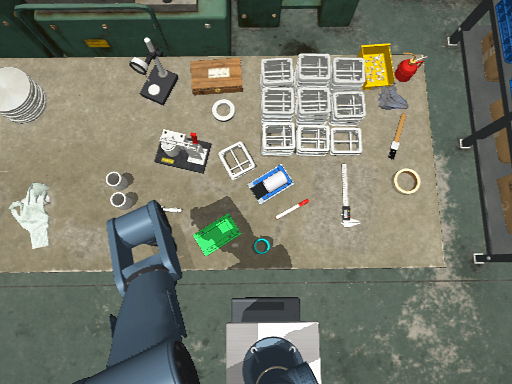

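```bash
python3 - <<'E'
from h import *
u,v=proj("top",w(.08,0,.03)).astype(int)
f=lambda x,y:((x+.5)/9-.5+u-40,(y+.5)/9-.5+v-32)
print("foot widest",rest(onz("top",*f(278,297),.032)),rest(onz("top",*f(338,390),.032)))
print("mouth top",rest(onz("top",*f(470,222),.058)))
a=cv2.imread("pics/top0.png").astype(int);b=cv2.imread("pics/top18.png").astype(int)
d=(np.abs(a-b).max(2)>60).astype(np.uint8)
for n,(y0,y1,x0,x1) in dict(casting=(138,182,215,258),marker=(196,222,272,312),caliper=(160,232,335,362)).items(): print(n,d[y0:y1,x0:x1].mean())
env.job_done()
E
```

```text
foot widest [0.0483 0.0182 0.032 ] [ 0.0484 -0.0265  0.032 ]
mouth top [ 0.125  -0.0007  0.058 ]
casting 0.0
marker 0.0
caliper 0.0
the job is handed in; nothing more can be done
```

The bushing is lying on the rubber pad between the blue rails with its leading end against the end stop. I handed the job in at about 21 s of the 54 s allowed.

**How it was done:** I put one finger of the half-open gripper in the bore, with the other finger standing clear to the side. I tipped the bushing over the near edge and turned the tool with it the whole way down, so it was held back until it lay flat. Then I pulled the finger out and pushed the bushing along the pad from its foot end with both fingertips.

**Last checks:**
- **Seating:** at the end stop the push force rose from about 2 N to about 10 N with no further movement. After the arm had left, the pictures put the top of the leading end at 125 mm along the rest, as required. The foot measured 48 mm where 50 mm was expected, which is within camera error.
- **Other things:** between the first and last overhead pictures the casting, marker and caliper did not change. I did not measure the micrometer: the arm's shadow and wrist were near it in the last overhead picture. The gripper only passed above it, with the tips about 0.2 m up.

**One disagreement:** with the fingers half open, the pictures showed the fingertips about 20 mm behind the reported TCP, not 22 mm ahead as described. I used the offset from the pictures, and it held in every pose I checked.

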